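# Load the lid dryer, wind it a full turn and start the timer

### The arm

A 7-joint arm with a two-finger parallel gripper is mounted at the origin on the work surface. World frame = base frame: x ahead of the robot, y to its left, z up, the work surface at z = 0. Lengths are in mm, angles in rad, forces in N, time in s.
With the tool pointing down it reaches from about 350 to 900 mm from the base axis. Payload 7.2 kg.
Tool frame: the origin (TCP) lies midway between the tips of the shut fingers; the grasp point (between the pads) lies 19 mm behind it; x points along the fingers, y is the direction in which the jaws open and shut, and the axes are right-handed (so a half turn about x gives the same grasp; the last joint's range is limited). The gripper opens to 88 mm and grips with 3 to 60 N. Pads are 20 mm wide; open, the fingers measure 115 mm over their backs; the gripper's body (75 mm by 178 mm) begins 61 mm behind the grasp point.
Start: joints at [1.179, 0.411, -0.013, 1.596, 0.006, 1.134, -0.082], TCP at [198.845, -592.528, 222.653] pointing down, gripper open.
Joint ranges: [-2.95, 2.95], [-0.29, 1.99], [-1.47, 1.44], [0.14, 2.54], [-1.03, 4.17], [0.13, 1.85], [-2.86, 2.86]. Speed limits (rad/s): [2.39, 2.39, 3.01, 3.01, 3.14, 3.14, 3.14].

### API

Orientations are given as [roll, pitch, yaw] about the fixed x, y, z axes, in that order (R = Rz(yaw) Ry(pitch) Rx(roll)).
In Python, from rig import * gives the robot as it stands.
- The arm moves only by the shell command python3 -m crank 'ROWS'. ROWS is JSON, a list of rows, each an object of numbers: "grip": the finger opening in mm, from 0 to 87.8; "x", "y", "z": the shift along the tool's x, y, z in mm; "twist": the turn about the tool's x in degrees. A call has exactly 10 rows; each row is the pose to reach, as a shift and turn from the pose commanded when the call began, along the tool's axes at that moment; what a row does not reach only later rows make up. A row lasts 1/8 s, in which the tool goes at most 62.5 mm and 10.7 degrees, less where a joint would pass 70% of its speed; a pose out of reach is approached as far as the arm can. A call with a gripper value outside its range is refused whole. The fingers move at their own pace and stop on an object; the grip force is fixed at half the most. Time passes only in rows, so rows that repeat a pose let the fingers close, or fill a call up. It gives the time, the measured TCP pose, the force and the opening at its end, in the units of the state.
- get_state(): the state, without advancing time (a new reading comes with each control period).
- camera(name): name is "scene" or "top" or "wrist"; returns (picture, depth): 480x640x3 uint8, red, green, blue; 480x640 float32, mm along the optical axis (not along the pixel's ray), 0 where there is no reading.
- camera_model(name): a dict with "fx", "fy", "cx", "cy" (pixels), "position" and "rotation" of the camera in the world; the wrist camera has in their place "T_tool_cam" (4x4, takes a point from camera to tool coordinates, whose origin is the TCP and whose axes are the tool frame's). Camera axes: x right, y down, z forward; pixel columns grow to the right and rows downward; lengths in mm; the calibration is good to about 2 mm. A picture is of the moment at which its call begins: read the wrist's pose just before it. camera_model takes no time and is no camera call.
- sign_off(): hands the job in, once; it reports no verdict.
The state is a dict: "time": time; "q": joint angles; "joint_vel": joint speeds; "joint_torque": joint torques, N m; "position": TCP position; "eef_rot": TCP orientation; "contact_force": force on the tool from outside, world axes, zero at the start; "ft_torque": the same for the moment, N m; "width": finger opening in mm.
Only numpy, scipy, OpenCV 4.12 (cv2) and the standard library are available. Lean on these libraries where they do the work, as an engineer would, in place of code of your own. Each camera call takes 0.05 s, during which the arm holds its last target.

### The job

The rinsed canister lids have to dry: lay every lid on the cart flat in a pocket of its own on the dryer's wheel, knob up. When all are in, wind the wheel anticlockwise (seen from above) by its upright post, one full turn and on to its stop, and then press the timer's button right down to start the drying time. At the end every lid lies flat in a pocket and the wheel is at its stop; leave the bowl, jar and funnel where they are.

Things in the scene. Friction and masses are not known exactly. Their poses are not given: they have to be found in the camera images.
- lid0: a turned brown wooden canister lid, one of up to five alike (absent ones are missing from the start): a flat disc 64 mm across and 10 mm thick with a straight round knob 24 mm across on its middle; the knob's top is 42 mm above the underside. Origin at the centre of the underside, z axis out through the knob. About 60 g. Stands on the cart top, knob up, at the start
- lid1: a turned brown wooden canister lid, one of up to five alike (absent ones are missing from the start): a flat disc 64 mm across and 10 mm thick with a straight round knob 24 mm across on its middle; the knob's top is 42 mm above the underside. Origin at the centre of the underside, z axis out through the knob. About 60 g. Stands on the cart top, knob up, at the start
- lid2: a turned brown wooden canister lid, one of up to five alike (absent ones are missing from the start): a flat disc 64 mm across and 10 mm thick with a straight round knob 24 mm across on its middle; the knob's top is 42 mm above the underside. Origin at the centre of the underside, z axis out through the knob. About 60 g. Stands on the cart top, knob up, at the start
- lid3: a turned brown wooden canister lid, one of up to five alike (absent ones are missing from the start): a flat disc 64 mm across and 10 mm thick with a straight round knob 24 mm across on its middle; the knob's top is 42 mm above the underside. Origin at the centre of the underside, z axis out through the knob. About 60 g. Stands on the cart top, knob up, at the start
- lid4: a turned brown wooden canister lid, one of up to five alike (absent ones are missing from the start): a flat disc 64 mm across and 10 mm thick with a straight round knob 24 mm across on its middle; the knob's top is 42 mm above the underside. Origin at the centre of the underside, z axis out through the knob. About 60 g. Stands on the cart top, knob up, at the start
- pocket0 (a point): centre of the floor of one of the wheel's five alike round pockets, 35 mm above the cart top; a pocket is 71 mm across inside, its rim stands 6 mm above its floor and is 3.5 mm thick. Pocket centres lie 80 mm from the wheel's axis, 72 degrees apart, and turn with the wheel
- pocket1 (a point): centre of the floor of one of the wheel's five alike round pockets, 35 mm above the cart top; a pocket is 71 mm across inside, its rim stands 6 mm above its floor and is 3.5 mm thick. Pocket centres lie 80 mm from the wheel's axis, 72 degrees apart, and turn with the wheel
- pocket2 (a point): centre of the floor of one of the wheel's five alike round pockets, 35 mm above the cart top; a pocket is 71 mm across inside, its rim stands 6 mm above its floor and is 3.5 mm thick. Pocket centres lie 80 mm from the wheel's axis, 72 degrees apart, and turn with the wheel
- pocket3 (a point): centre of the floor of one of the wheel's five alike round pockets, 35 mm above the cart top; a pocket is 71 mm across inside, its rim stands 6 mm above its floor and is 3.5 mm thick. Pocket centres lie 80 mm from the wheel's axis, 72 degrees apart, and turn with the wheel
- pocket4 (a point): centre of the floor of one of the wheel's five alike round pockets, 35 mm above the cart top; a pocket is 71 mm across inside, its rim stands 6 mm above its floor and is 3.5 mm thick. Pocket centres lie 80 mm from the wheel's axis, 72 degrees apart, and turn with the wheel
- hub (a point): on the upright axis of the dryer's wheel, level with the pocket floors, 35 mm above the cart top; the wheel is a white disc 256 mm across on a grey foot fixed to the cart, with a low steel hub cap 52 mm across, 10 mm high
- post_top (a point): centre of the top of the black upright crank post on the wheel: a round post 22 mm across, its top 80 mm above the level of the pocket floors (115 mm above the cart top), 113 mm from the wheel's axis, midway between pocket0 and pocket1 and fixed to the wheel
- wheel (a joint): turning angle of the wheel in rad, growing anticlockwise seen from above; it starts between 0 and 0.15 and its stop is at 6.7, rather more than one full turn on. Stiff by friction (about 0.2 N m, 2 N at the post); it stays where it is left
- timer_button_top (a point): centre of the top of the timer's big round press button, 44 mm across; the timer is a white round puck 84 mm across fixed on the cart, the button stands in the middle of its top with z up
- timer_button (a joint): travel of the timer's button in m: 0 up, 0.008 fully down on its stop; a spring of about 4 N fully down pushes it up again
- bowl: a green ceramic bowl 110 mm across, 50 mm high, to be left alone; origin under its centre
- jar: an empty glass jar 76 mm across, 72 mm high, to be left alone; origin under its centre
- funnel: a black plastic funnel standing mouth down, 90 mm across, 74 mm high, to be left alone; origin under its centre
Mind the look-alikes: they are no part of the job. What is shaped like the lid4 but black or purple is not meant. What is shaped like the part that bears timer_button_top but blue is not meant.

How it is judged:
By the outcome, as a careful person would: the job done as asked, in the order asked, and still so for the second after the job is handed in, with the robot touching nothing.
Of lid0, lid1, lid2, lid3, lid4 only 3 to 5 are there at a start; the rules pass over those that are not, and their reading is None.
At some moment in a run one of lid0, lid1, lid2, lid3, lid4 may be knocked a few centimetres aside while the robot is not near it.
Once in a run the grip may slacken for a moment while it holds something.
It also fails if it takes over 210 s, if anything falls off the work surface, if the arm or the gripper's body presses on something with over 40 N, if the wrist force passes 120 N, or if a joint passes its speed limit or range.

## Working session

There is one attempt and no reset: what is moved stays moved. The work goes in short steps, Python scripts to look and compute and a shell command to move; the robot and the scene stay as the last step left them, time stands still between calls to the robot, and variables do not carry over. Pictures are saved under pics/ and viewed, and the job is handed in when it is done.

```bash
ls; mkdir -p pics
python3 - <<'E'
from rig import *
import cv2
s=get_state(); print(s)
for n in ("scene","top","wrist"):
    p,d=camera(n); cv2.imwrite(f"pics/{n}0.png",p[:,:,::-1]); print(n,camera_model(n))
E
```

```text
pics
{'time': 0.0, 'q': array([ 1.17879549,  0.41189442, -0.01269346,  1.59704621,  0.00558435,
        1.13428637, -0.08222097]), 'joint_vel': array([-0.00060399,  0.00125883,  0.00102179, -0.00127454, -0.00099325,
        0.00015977,  0.00068816]), 'joint_torque': array([-2.58621736e-05, -5.87940323e+01,  6.41975440e-01, -2.91067815e+01,
       -5.36688894e-02,  1.82894839e-02,  1.33878925e-04]), 'position': array([ 198.6508266 , -592.05643745,  221.81169609]), 'eef_rot': array([-1.50404045,  1.56919739,  1.96133308]), 'contact_force': array([-0.53085529, -0.64997319,  0.64869188]), 'ft_torque': array([ 0.0404078 , -0.00194123,  0.01226072]), 'width': 87.9623896209345}
scene {'fx': 566.3331591543474, 'fy': 566.3331591543474, 'cx': 329.51368539631903, 'cy': 233.74091426689924, 'position': array([1083.17098082, -791.08875512, 1021.99181178]), 'rotation': array([-2.32813415,  0.01225293,  0.66680838])}
top {'fx': 472.29902875115386, 'fy': 472.29902875115386, 'cx': 316.99529775802387, 'cy': 233.48487359247713, 'position': array([ 349.98799038,  -32.94525844, 1335.88781029]), 'rotation': array([-3.0536608 , -0.01421282, -1.58327241])}
wrist {'fx': 432.2667749349935, 'fy': 432.2667749349935, 'cx': 321.3376817586265, 'cy': 232.3846378479905, 'T_tool_cam': array([[ 6.94255498e-04, -3.01168115e-01,  9.53570807e-01,
        -1.63120903e+02],
       [ 9.99999586e-01, -3.52004943e-04, -8.39232776e-04,
         7.89481529e-01],
       [ 5.88411791e-04,  9.53570995e-01,  3.01167746e-01,
        -8.32178188e+01],
       [ 0.00000000e+00,  0.00000000e+00,  0.00000000e+00,
         1.00000000e+00]])}
```

View pics/scene0.png

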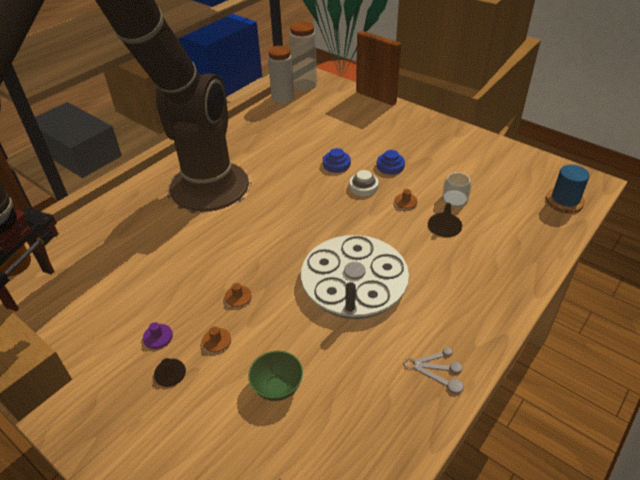

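View pics/top0.png

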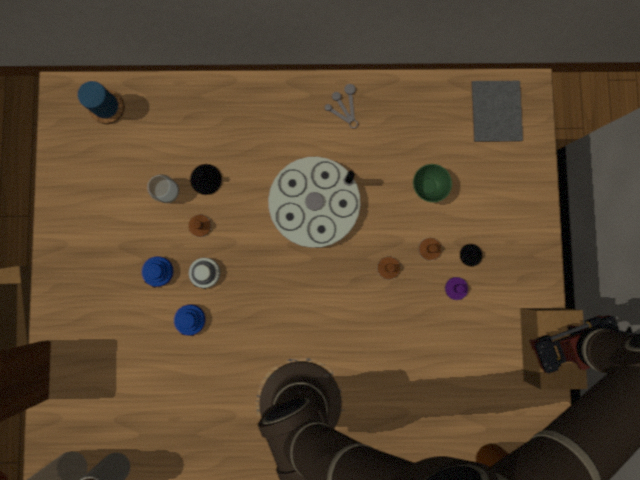

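View pics/wrist0.png

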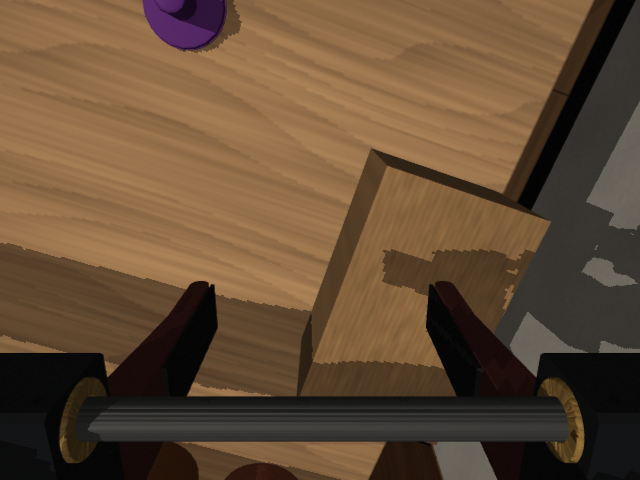

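Top view. Brown lids are at (389,267), (430,248) and (200,225), and a possible fourth brown thing is partly under the arm at (490,457). The look-alikes are a purple lid at (456,288), a black one at (470,255), and blue timers at (157,271) and (190,319). The white timer is at (204,272). The bowl is at (432,183), the funnel at (206,179) and the jar at (163,188).

```bash
cat > h.py <<'E'
from rig import *
import numpy as np, cv2
from scipy.spatial.transform import Rotation as Ro
def pose():
    s=get_state(); T=np.eye(4); T[:3,:3]=Ro.from_euler('xyz',s['eef_rot']).as_matrix(); T[:3,3]=s['position']; return s,T
def camT(n,T=None):
    m=camera_model(n)
    if n=='wrist': return m,T@m['T_tool_cam']
    C=np.eye(4); C[:3,:3]=Ro.from_euler('xyz',m['rotation']).as_matrix(); C[:3,3]=m['position']; return m,C
def ray(n,u,v,z,T=None):
    m,C=camT(n,T); d=C[:3,:3]@np.array([(u-m['cx'])/m['fx'],(v-m['cy'])/m['fy'],1]); return C[:3,3]+d*(z-C[2,3])/d[2]
def dep(n,D,u,v,T=None):
    m,C=camT(n,T); z=float(D[int(round(v)),int(round(u))]); return C[:3,3]+C[:3,:3]@np.array([(u-m['cx'])/m['fx']*z,(v-m['cy'])/m['fy']*z,z])
def proj(n,P,T=None):
    m,C=camT(n,T); p=C[:3,:3].T@(np.array(P)-C[:3,3]); return np.array([m['cx']+m['fx']*p[0]/p[2],m['cy']+m['fy']*p[1]/p[2]])
def cloud(n,D,T=None):
    m,C=camT(n,T); v,u=np.mgrid[0:480,0:640]; P=np.stack([(u-m['cx'])/m['fx']*D,(v-m['cy'])/m['fy']*D,D],-1); return P@C[:3,:3].T+C[:3,3]
E
python3 - <<'E'
from h import *
s,T=pose(); print(T.round(3))
p,d=camera('top'); 
for n,u,v in [('L',389,267),('L',430,248),('L',200,225),('?',490,457),('table',300,130),('hub',315,201),('post',350,177),('timer',204,272),('block',550,330),('black',470,255),('funnel',206,179),('jar',163,188),('tableTL',100,200)]:
    print(n,dep('top',d,u,v).round(0))
cv2.imwrite('pics/c1.png',cv2.resize(p[200:320,360:500,::-1],None,fx=5,fy=5))
cv2.imwrite('pics/c2.png',cv2.resize(p[140:350,130:380,::-1],None,fx=3,fy=3))
pw,dw=camera('wrist'); 
for u,v in [(170,460),(260,470)]: print(dep('wrist',dw,u,v,T).round(0))
ps,ds=camera('scene'); print(dep('scene',ds,15,270).round())
cv2.imwrite('pics/c3.png',cv2.resize(ps[180:440,0:160,::-1],None,fx=2.3,fy=2.3))
E
```

```text
[[-0.00000e+00  3.18000e-01 -9.48000e-01  1.98735e+02]
 [ 1.00000e-03 -9.48000e-01 -3.18000e-01 -5.92160e+02]
 [-1.00000e+00 -1.00000e-03  0.00000e+00  2.22015e+02]
 [ 0.00000e+00  0.00000e+00  0.00000e+00  1.00000e+00]]
L [ 369. -248.   49.]
L [ 420. -363.   43.]
L [491. 268.  41.]
? [-124. -492.   76.]
table [768.  -8.   2.]
hub [554. -48.  44.]
post [ 606. -140.  112.]
timer [362. 256.  44.]
block [ 200. -655.   98.]
black [ 400. -477.   30.]
funnel [620. 254.  36.]
jar [602. 383.   5.]
tableTL [570. 561.   2.]
[-115. -531.   28.]
[-112. -626.   14.]
[-114. -532.   17.]
```

View pics/c1.png

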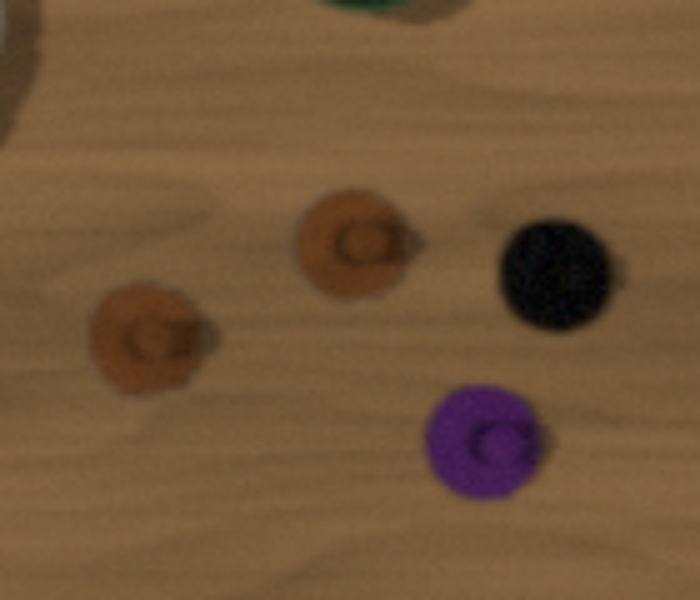

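View pics/c2.png

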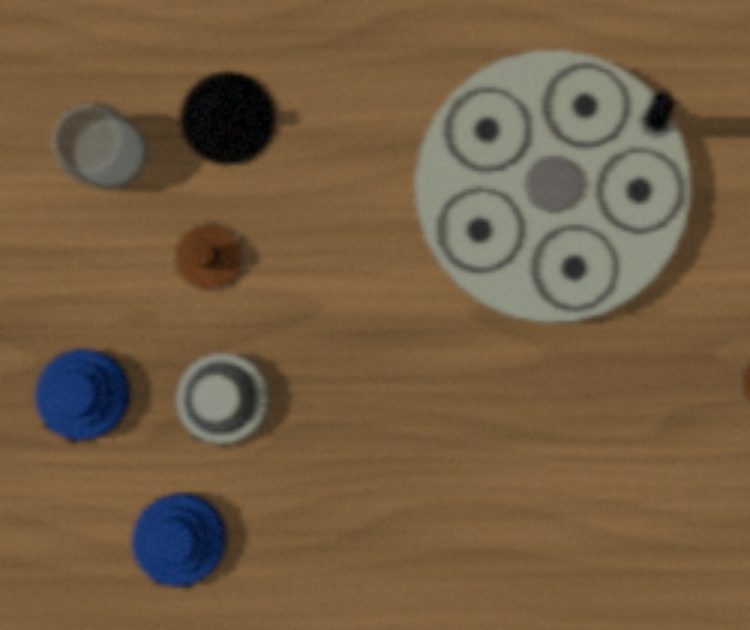

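View pics/c3.png

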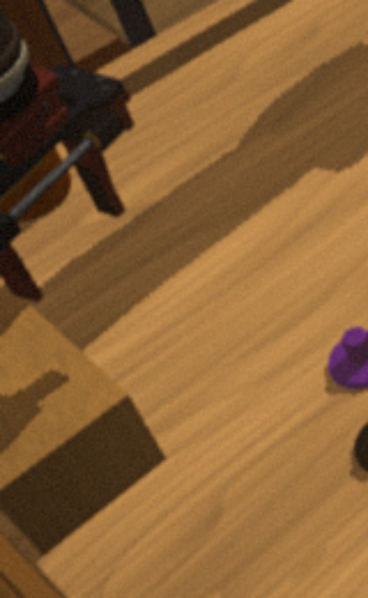

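Run:
```python
from h import *
p,d=camera('top'); cv2.imwrite('pics/c4.png',cv2.resize(p[300:480,380:640,::-1],None,fx=3,fy=3))
s,T=pose();p,d=camera('wrist'); cv2.imwrite('pics/c5.png',cv2.resize(p[400:480,100:560,::-1],None,fx=1.7,fy=1.7))
P=cloud('wrist',d,T); print(P[465,200:560:30].round(0))
```

```text
[[-1.410e+02 -5.630e+02  1.000e+00]
 [-1.310e+02 -5.950e+02  0.000e+00]
 [-1.120e+02 -6.260e+02  8.000e+00]
 [-1.080e+02 -6.580e+02  2.000e+00]
 [-9.700e+01 -6.900e+02  1.000e+00]
 [-8.700e+01 -7.220e+02  2.000e+00]
 [-5.770e+02 -1.020e+03 -5.430e+02]
 [-5.750e+02 -1.112e+03 -5.690e+02]
 [-4.940e+02 -1.150e+03 -5.060e+02]
 [-3.850e+02 -1.151e+03 -4.060e+02]
 [ 2.080e+02 -6.370e+02  2.990e+02]
 [ 2.200e+02 -6.340e+02  3.110e+02]]
```

View pics/c4.png

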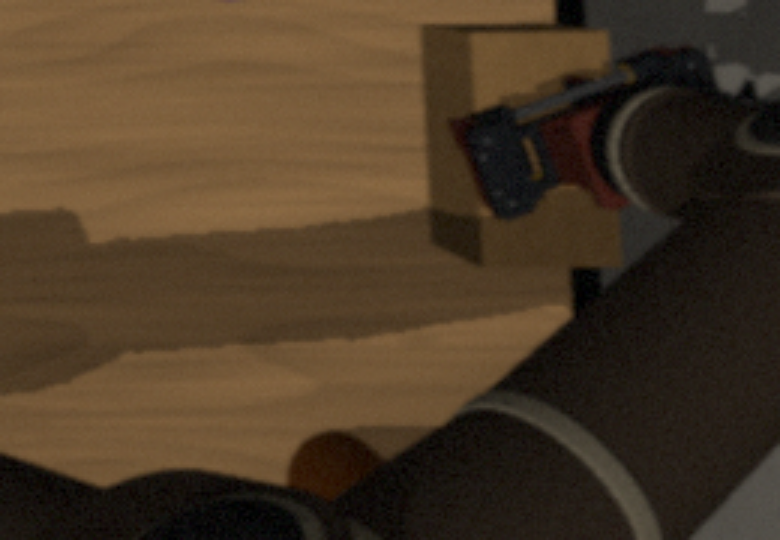

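View pics/c5.png

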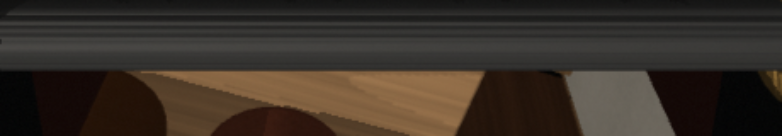

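```bash
cat >> h.py <<'E'
def shift(P):
    s,T=pose(); return (T[:3,:3].T@(np.array(P)-T[:3,3])).round(1)
E
python3 -m crank '[{"y":-40,"z":-40},{"y":-80,"z":-80},{"y":-120,"z":-120},{"y":-160,"z":-160},{"y":-200,"z":-200,"x":20},{"y":-236,"z":-230,"x":50},{"y":-260,"z":-250,"x":75},{"y":-272,"z":-255,"x":85},{"y":-272,"z":-255,"x":85},{"y":-272,"z":-255,"x":85}]'
cat > look.py <<'E'
from h import *
import sys
s,T=pose(); p,d=camera('wrist'); np.savez('last.npz',p=p,d=d,T=T); cv2.imwrite(f'pics/{sys.argv[1]}.png',p[:,:,::-1]); print(s['time'],T.round(3).tolist(),s['width'],s['contact_force'].round(1))
E
python3 look.py w1
python3 - <<'E'
from h import *
p,d=camera('top'); cv2.imwrite('pics/t1.png',p[:,:,::-1])
E
```

```text
0.4 [[-0.0, 0.318, -0.948, 198.819], [0.0, -0.948, -0.318, -592.486], [-1.0, -0.0, 0.0, 222.529], [0.0, 0.0, 0.0, 1.0]] 87.4032006656385 [0.3 0.8 0.7]invalid input
```

```bash
python3 -m crank '[{"grip":60,"x":0,"y":-40,"z":-40,"twist":0},{"grip":60,"x":0,"y":-80,"z":-80,"twist":0},{"grip":60,"x":0,"y":-120,"z":-120,"twist":0},{"grip":60,"x":0,"y":-160,"z":-160,"twist":0},{"grip":60,"x":20,"y":-200,"z":-200,"twist":0},{"grip":60,"x":50,"y":-236,"z":-230,"twist":0},{"grip":60,"x":75,"y":-260,"z":-250,"twist":0},{"grip":60,"x":85,"y":-272,"z":-255,"twist":0},{"grip":60,"x":85,"y":-272,"z":-255,"twist":0},{"grip":60,"x":85,"y":-272,"z":-255,"twist":0}]'
python3 look.py w1
python3 - <<'E'
from h import *
p,d=camera('top'); cv2.imwrite('pics/t1.png',p[:,:,::-1])
E
```

```text
time: 1.75
position: [354.1, -255.2, 138.5]
eef_rot: [1.951, 1.569, -0.869]
contact_force: [-0.0, -0.4, 0.1]
width: 60.0
1.75 [[0.001, 0.316, -0.949, 354.128], [-0.001, -0.949, -0.316, -255.159], [-1.0, 0.002, -0.001, 138.484], [0.0, 0.0, 0.0, 1.0]] 60.04518974200959 [-0.  -0.4  0.1]
```

View pics/w1.png

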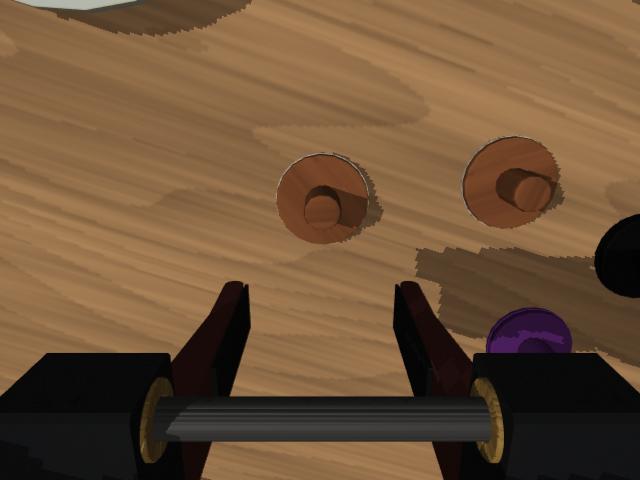

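View pics/t1.png

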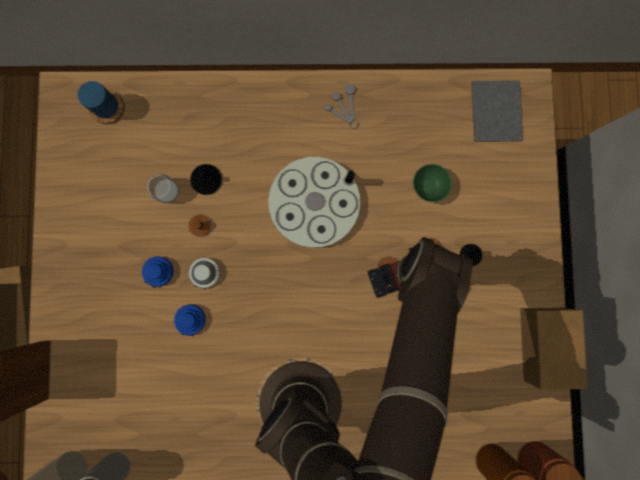

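Wrist view: lid A is at (322,210), lid B at (532,193), black at right and purple at (530,340). In the top view the brown things near (495,462) and (547,462) are tall bottles, so three lids are present.

Run:
```python
from h import *
L=np.load('last.npz'); T=L['T']; d=L['d']
for u,v in [(322,211),(532,193)]:
    print(ray('wrist',u,v,42,T).round(1), dep('wrist',d,u,v,T).round(1))
for u,v in [(323,198),(511,182)]: print('disc',ray('wrist',u,v,10,T).round(1))
P=ray('wrist',322,211,42,T); print(shift([P[0],P[1],14]))
```

```text
[ 368.9 -251.4   42. ] [ 369.4 -251.2   44.1]
[ 420.3 -369.9   42. ] [ 420.3 -369.5   42.6]
disc [ 370.  -251.9   10. ]
disc [ 421.1 -370.1   10. ]
[124.4   1.  -15. ]
```

```bash
python3 -m crank '[{"grip":60,"x":15,"y":1,"z":-15,"twist":0},{"grip":60,"x":45,"y":1,"z":-15,"twist":0},{"grip":60,"x":75,"y":1,"z":-15,"twist":0},{"grip":60,"x":100,"y":1,"z":-15.5,"twist":0},{"grip":60,"x":115,"y":1,"z":-15.5,"twist":0},{"grip":60,"x":123,"y":1,"z":-15.5,"twist":0},{"grip":60,"x":123,"y":1,"z":-15.5,"twist":0},{"grip":60,"x":123,"y":1,"z":-15.5,"twist":0},{"grip":10,"x":123,"y":1,"z":-15.5,"twist":0},{"grip":10,"x":123,"y":1,"z":-15.5,"twist":0}]'
python3 -m crank '[{"grip":10,"x":0,"y":0,"z":0,"twist":0},{"grip":10,"x":0,"y":0,"z":0,"twist":0},{"grip":10,"x":0,"y":0,"z":0,"twist":0},{"grip":10,"x":-10,"y":0,"z":0,"twist":0},{"grip":10,"x":-40,"y":0,"z":0,"twist":0},{"grip":10,"x":-75,"y":0,"z":0,"twist":0},{"grip":10,"x":-105,"y":0,"z":0,"twist":0},{"grip":10,"x":-130,"y":0,"z":0,"twist":0},{"grip":10,"x":-140,"y":0,"z":0,"twist":0},{"grip":10,"x":-140,"y":0,"z":0,"twist":0}]'
python3 look.py w2
```

```text
time: 3.1
position: [369.3, -249.7, 15.1]
eef_rot: [2.174, 1.57, -0.644]
contact_force: [-0.4, -1.0, -0.2]
width: 43.5
time: 4.35
position: [369.1, -249.6, 155.0]
eef_rot: [2.144, 1.57, -0.674]
contact_force: [-0.9, -0.5, -1.2]
width: 23.3
4.35 [[0.001, 0.318, -0.948, 369.13], [-0.001, -0.948, -0.318, -249.64], [-1.0, 0.001, -0.001, 154.994], [0.0, 0.0, 0.0, 1.0]] 23.25818905534492 [-0.9 -0.5 -1.2]
```

View pics/w2.png

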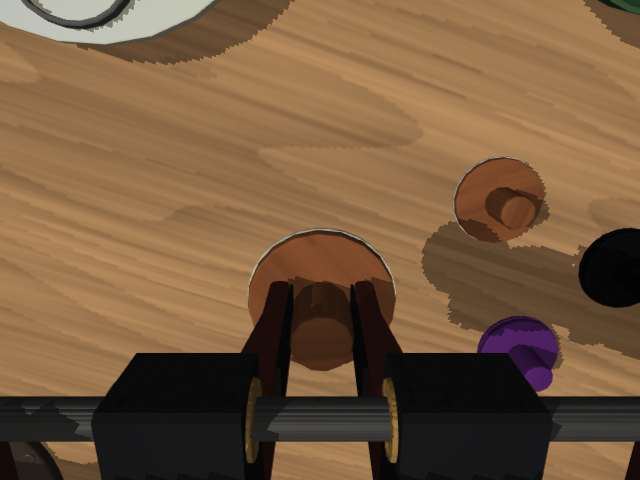

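```bash
python3 -m crank '[{"grip":10,"x":-20,"y":-10,"z":-12,"twist":0},{"grip":10,"x":-40,"y":-30,"z":-35,"twist":0},{"grip":10,"x":-60,"y":-55,"z":-62,"twist":0},{"grip":10,"x":-75,"y":-85,"z":-95,"twist":0},{"grip":10,"x":-75,"y":-110,"z":-122,"twist":0},{"grip":10,"x":-75,"y":-128,"z":-142,"twist":0},{"grip":10,"x":-75,"y":-138,"z":-153,"twist":0},{"grip":10,"x":-75,"y":-138,"z":-153,"twist":0},{"grip":10,"x":-75,"y":-138,"z":-153,"twist":0},{"grip":10,"x":-75,"y":-138,"z":-153,"twist":0}]'
python3 look.py w3
```

```text
time: 5.65
position: [469.8, -71.1, 229.5]
eef_rot: [0.424, 1.57, -2.396]
contact_force: [0.5, 0.2, -0.2]
width: 23.0
5.65 [[-0.0, 0.317, -0.949, 469.751], [-0.0, -0.949, -0.317, -71.114], [-1.0, 0.0, 0.0, 229.515], [0.0, 0.0, 0.0, 1.0]] 23.022512392544797 [ 0.5  0.2 -0.2]
```

View pics/w3.png

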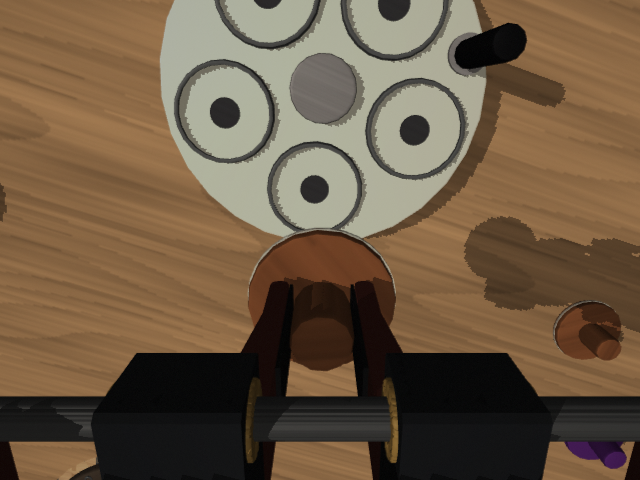

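```bash
cat > wheel.py <<'E'
from h import *
from scipy.optimize import least_squares
def fit(pts,zs=35):
    # pts: pocket centre world xy list; returns hub, phase
    A=np.array(pts)[:,:2]
    best=None
    for r0 in np.linspace(0,1.2,7):
        def f(p):
            a=np.arctan2(A[:,1]-p[1],A[:,0]-p[0]); k=np.round((a-p[2])/1.256637)
            return np.r_[A[:,0]-p[0]-80*np.cos(p[2]+k*1.256637),A[:,1]-p[1]-80*np.sin(p[2]+k*1.256637)]
        s=least_squares(f,[A[:,0].mean(),A[:,1].mean(),r0])
        if best is None or s.cost<best.cost: best=s
    return best.x,best.fun
E
python3 - <<'E'
from wheel import *
L=np.load('last.npz'); T=L['T']; d=L['d']
pts=[ray('wrist',u,v,35,T) for u,v in [(225,112),(314,189),(414,130),(394,5)]]
print(np.round(pts,1)); print([dep('wrist',d,u,v,T).round(1)[2] for u,v in [(225,112),(314,189),(414,130)]])
print('hub',ray('wrist',323.5,88.5,45,T).round(1), 'post top',ray('wrist',510,41,115,T).round(1))
x,r=fit(pts); print(x,r.round(1))
for k in range(5): print(k,(x[:2]+80*np.array([np.cos(x[2]+k*1.256637),np.sin(x[2]+k*1.256637)])).round(1),np.degrees(x[2]+k*1.256637)%360)
p,dd=camera('top')
print('top',[ray('top',u,v,35).round(1)[:2] for u,v in [(130+487/3,140+129/3),(130+585/3,140+105/3),(130+639/3,140+190/3),(130+574/3,140+268/3),(130+480/3,140+230/3)]])
E
```

```text
[[ 512.9   23.7   35. ]
 [ 476.   -63.1   35. ]
 [ 547.5 -124.6   35. ]
 [ 627.   -76.3   35. ]]
[np.float64(36.5), np.float64(36.4), np.float64(36.7)]
hub [554.4 -45.2  45. ] post top [ 613.4 -141.3  115. ]
[553.94834625 -44.97176641   0.85598322] [ 0.2 -0.   0.5 -0.6  0.1 -0.1  0.1 -0.1]
0 [606.4  15.4] 49.044226115210236
1 [512.7  23.6] 121.04422259519147
2 [476. -63.] 193.04421907517272
3 [ 547.  -124.7] 265.0442155551539
4 [627.6 -76.2] 337.04421203513516
top [array([606.6,  14.2]), array([628.4, -77.3]), array([ 547.9, -126.3]), array([475.8, -65. ]), array([512.1,  21.4])]
```

```bash
python3 -m crank '[{"grip":10,"x":10,"y":-4,"z":-6,"twist":0},{"grip":10,"x":35,"y":-5.7,"z":-8.5,"twist":0},{"grip":10,"x":70,"y":-5.7,"z":-8.5,"twist":0},{"grip":10,"x":105,"y":-5.7,"z":-8.5,"twist":0},{"grip":10,"x":130,"y":-5.7,"z":-8.5,"twist":0},{"grip":10,"x":145,"y":-5.7,"z":-8.5,"twist":0},{"grip":10,"x":155,"y":-5.7,"z":-8.5,"twist":0},{"grip":10,"x":158,"y":-5.7,"z":-8.5,"twist":0},{"grip":10,"x":158,"y":-5.7,"z":-8.5,"twist":0},{"grip":10,"x":158,"y":-5.7,"z":-8.5,"twist":0}]'
python3 look.py w4
```

```text
time: 7.0
position: [477.0, -62.0, 72.3]
eef_rot: [2.623, 1.57, -0.195]
contact_force: [-1.1, 0.3, -0.5]
width: 23.5
7.0 [[0.001, 0.318, -0.948, 476.958], [-0.0, -0.948, -0.318, -61.997], [-1.0, 0.001, -0.001, 72.292], [0.0, 0.0, 0.0, 1.0]] 23.482517230188087 [-1.1  0.3 -0.5]
```

View pics/w4.png

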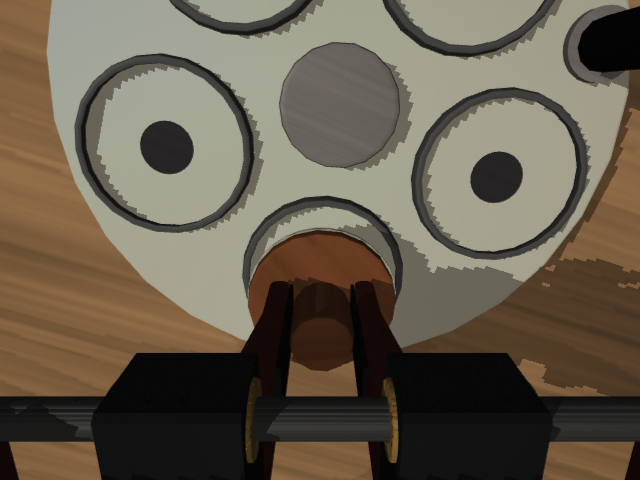

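```bash
cat > lidoff.py <<'E'
from h import *
L=np.load('last.npz'); T=L['T']
for dz in (-4,-2,0,2,4):
    C=T[:3,3]+T[:3,:3]@np.array([5.1,0,dz]); 
    a=np.linspace(0,6.28,361); R=np.array([proj('wrist',C+T[:3,:3]@np.array([0,32*np.cos(t),32*np.sin(t)]),T) for t in a])
    print(dz,'far v',R[:,1].min().round(1),'u range',R[:,0].min().round(1),R[:,0].max().round(1))
E
python3 lidoff.py
python3 - <<'E'
from wheel import *
L=np.load('last.npz'); T=L['T']
pts=[ray('wrist',u,v,35,T) for u,v in [(166.5,147),(497,177)]]
print(np.round(pts,1)); print('hub',ray('wrist',340,104.5,45,T).round(1))
E
```

```text
-4 far v 218.4 u range 244.7 395.0
-2 far v 223.2 u range 245.0 394.8
0 far v 227.9 u range 245.2 394.6
2 far v 232.6 u range 245.5 394.3
4 far v 237.3 u range 245.7 394.1
[[ 512.4   24.    35. ]
 [ 547.9 -125.5   35. ]]
hub [555.3 -44.7  45. ]
```

```bash
python3 -m crank '[{"grip":10,"x":8,"y":0,"z":0,"twist":0},{"grip":10,"x":15,"y":0,"z":0,"twist":0},{"grip":10,"x":20,"y":0,"z":0.3,"twist":0},{"grip":10,"x":22,"y":0,"z":0.3,"twist":0},{"grip":10,"x":22,"y":0,"z":0.3,"twist":0},{"grip":10,"x":22,"y":0,"z":0.3,"twist":0},{"grip":50,"x":22,"y":0,"z":0.3,"twist":0},{"grip":50,"x":22,"y":0,"z":0.3,"twist":0},{"grip":50,"x":22,"y":0,"z":0.3,"twist":0},{"grip":50,"x":22,"y":0,"z":0.3,"twist":0}]'
python3 -m crank '[{"grip":50,"x":-15,"y":0,"z":0,"twist":0},{"grip":50,"x":-35,"y":0,"z":0,"twist":0},{"grip":50,"x":-60,"y":0,"z":0,"twist":0},{"grip":50,"x":-90,"y":0,"z":0,"twist":0},{"grip":50,"x":-110,"y":20,"z":30,"twist":0},{"grip":50,"x":-120,"y":50,"z":60,"twist":0},{"grip":50,"x":-120,"y":60,"z":80,"twist":0},{"grip":50,"x":-120,"y":60,"z":80,"twist":0},{"grip":50,"x":-120,"y":60,"z":80,"twist":0},{"grip":50,"x":-120,"y":60,"z":80,"twist":0}]'
python3 look.py w5
```

```text
time: 8.3
position: [476.2, -62.0, 49.6]
eef_rot: [-3.056, 1.571, 0.409]
contact_force: [-0.5, 0.1, -0.0]
width: 49.9
time: 9.55
position: [420.1, -143.4, 169.8]
eef_rot: [-2.691, 1.57, 0.777]
contact_force: [-0.2, 0.2, 0.9]
width: 49.9
9.55 [[0.0, 0.32, -0.948, 420.051], [0.0, -0.948, -0.32, -143.425], [-1.0, -0.0, -0.0, 169.779], [0.0, 0.0, 0.0, 1.0]] 49.88463040784667 [-0.2  0.2  0.9]
```

View pics/w5.png

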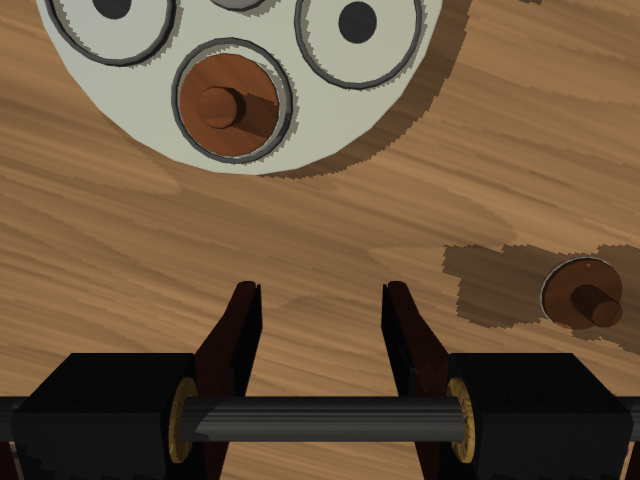

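Lid A lies flat inside its pocket rim at (230,103). Next is lid B.

```bash
python3 -m crank '[{"grip":60,"x":0,"y":20,"z":8,"twist":0},{"grip":60,"x":0,"y":55,"z":22,"twist":0},{"grip":60,"x":0,"y":95,"z":40,"twist":0},{"grip":60,"x":5,"y":135,"z":56,"twist":0},{"grip":60,"x":15,"y":170,"z":70,"twist":0},{"grip":60,"x":25,"y":195,"z":80,"twist":0},{"grip":60,"x":30,"y":212,"z":87,"twist":0},{"grip":60,"x":30,"y":212,"z":87,"twist":0},{"grip":60,"x":30,"y":212,"z":87,"twist":0},{"grip":60,"x":30,"y":212,"z":87,"twist":0}]'
python3 look.py w6
```

```text
time: 10.85
position: [405.0, -372.0, 140.1]
eef_rot: [2.628, 1.57, -0.188]
contact_force: [0.4, 0.6, -0.4]
width: 59.5
10.85 [[0.001, 0.32, -0.947, 405.026], [-0.0, -0.947, -0.32, -371.953], [-1.0, 0.0, -0.001, 140.137], [0.0, 0.0, 0.0, 1.0]] 59.52646069073332 [ 0.4  0.6 -0.4]
```

View pics/w6.png

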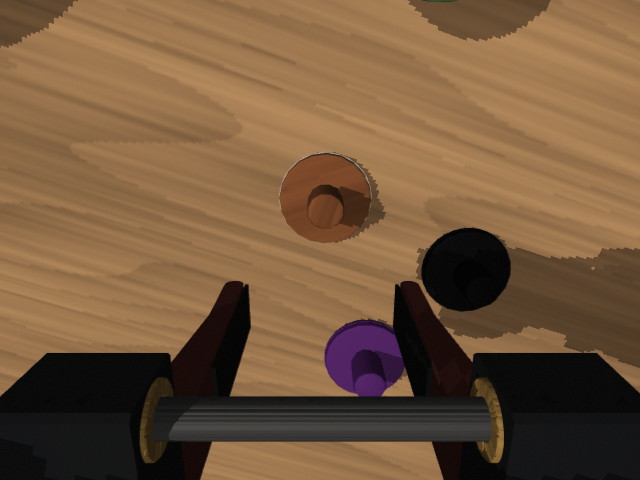

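```bash
cat > tgt.py <<'E'
from h import *
import sys
u,v,u2,v2=map(float,sys.argv[1:5]); L=np.load('last.npz'); T=L['T']
P=ray('wrist',u,v,42,T); Q=ray('wrist',u2,v2,10,T); print('knob',P.round(1),'disc',Q.round(1)); M=(P+Q)/2; print(shift([M[0],M[1],15]))
E
python3 tgt.py 326 209 325.5 197.5
python3 - <<'E'
from h import *
T=np.load('last.npz')['T']
print(ray('wrist',366,357,10,T),ray('wrist',467,269,10,T))
E
```

```text
knob [ 421.3 -370.1   42. ] disc [ 421.3 -370.1   10. ]
[125.2   3.3 -16.1]
[ 310.63698735 -441.23920645   10.        ] [ 403.77729144 -485.31984684   10.        ]
```

```bash
python3 -m crank '[{"grip":60,"x":15,"y":3.3,"z":-16,"twist":0},{"grip":60,"x":45,"y":3.3,"z":-16,"twist":0},{"grip":60,"x":75,"y":3.3,"z":-16.2,"twist":0},{"grip":60,"x":100,"y":3.3,"z":-16.2,"twist":0},{"grip":60,"x":116,"y":3.3,"z":-16.2,"twist":0},{"grip":60,"x":125,"y":3.3,"z":-16.2,"twist":0},{"grip":60,"x":125,"y":3.3,"z":-16.2,"twist":0},{"grip":60,"x":125,"y":3.3,"z":-16.2,"twist":0},{"grip":10,"x":125,"y":3.3,"z":-16.2,"twist":0},{"grip":10,"x":125,"y":3.3,"z":-16.2,"twist":0}]'
python3 -m crank '[{"grip":10,"x":0,"y":0,"z":0,"twist":0},{"grip":10,"x":0,"y":0,"z":0,"twist":0},{"grip":10,"x":0,"y":0,"z":0,"twist":0},{"grip":10,"x":-10,"y":0,"z":0,"twist":0},{"grip":10,"x":-40,"y":0,"z":0,"twist":0},{"grip":10,"x":-75,"y":0,"z":0,"twist":0},{"grip":10,"x":-110,"y":0,"z":0,"twist":0},{"grip":10,"x":-140,"y":0,"z":0,"twist":0},{"grip":10,"x":-155,"y":0,"z":0,"twist":0},{"grip":10,"x":-155,"y":0,"z":0,"twist":0}]'
python3 -c "
from h import *
print(shift([547.3,-125.0,170]))"
```

```text
time: 12.15
position: [421.0, -371.3, 15.2]
eef_rot: [2.046, 1.57, -0.772]
contact_force: [-0.3, -0.5, -0.3]
width: 43.6
time: 13.4
position: [421.1, -371.3, 170.5]
eef_rot: [2.061, 1.569, -0.757]
contact_force: [-0.4, 0.1, -1.3]
width: 23.5
[   0.3 -193.3 -198. ]
```

```bash
python3 -m crank '[{"grip":10,"x":0,"y":-20,"z":-13,"twist":0},{"grip":10,"x":0,"y":-65,"z":-40,"twist":0},{"grip":10,"x":0,"y":-115,"z":-71,"twist":0},{"grip":10,"x":0,"y":-165,"z":-102,"twist":0},{"grip":10,"x":0,"y":-215,"z":-133,"twist":0},{"grip":10,"x":0,"y":-265,"z":-163,"twist":0},{"grip":10,"x":0,"y":-310,"z":-191,"twist":0},{"grip":10,"x":0,"y":-337,"z":-208,"twist":0},{"grip":10,"x":0,"y":-345.4,"z":-212.7,"twist":0},{"grip":10,"x":0,"y":-345.4,"z":-212.7,"twist":0}]'
python3 look.py w7;python3 -c "
from h import *
print(shift([512.5,23.8,72]))"
```

```text
time: 14.65
position: [511.9, 23.7, 168.7]
eef_rot: [-0.145, 1.569, -2.962]
contact_force: [0.1, -1.0, -1.0]
width: 23.2
14.65 [[-0.002, 0.319, -0.948, 511.939], [-0.0, -0.948, -0.319, 23.717], [-1.0, -0.0, 0.002, 168.678], [0.0, 0.0, 0.0, 1.0]] 23.239133325054702 [ 0.1 -1.  -1. ]
[96.9 -0.8 -1. ]
```

View pics/w7.png

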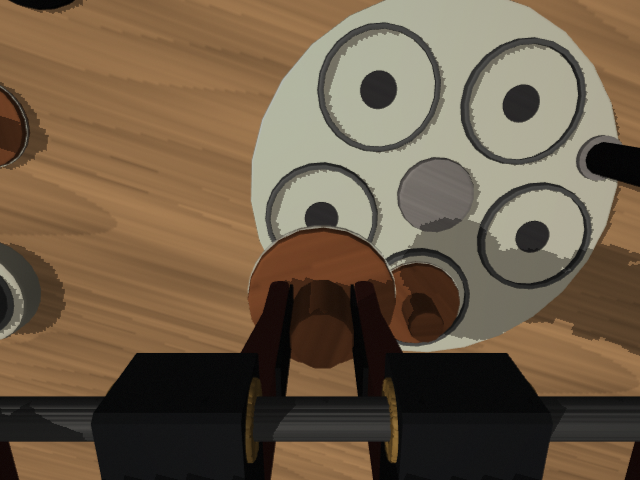

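```bash
python3 -m crank '[{"grip":10,"x":10,"y":-1.5,"z":-1.5,"twist":0},{"grip":10,"x":35,"y":-1.5,"z":-1.5,"twist":0},{"grip":10,"x":60,"y":-1.5,"z":-1.5,"twist":0},{"grip":10,"x":80,"y":-1.5,"z":-1.5,"twist":0},{"grip":10,"x":92,"y":-1.5,"z":-1.5,"twist":0},{"grip":10,"x":97,"y":-1.5,"z":-1.5,"twist":0},{"grip":10,"x":97,"y":-1.5,"z":-1.5,"twist":0},{"grip":10,"x":97,"y":-1.5,"z":-1.5,"twist":0},{"grip":10,"x":97,"y":-1.5,"z":-1.5,"twist":0},{"grip":10,"x":97,"y":-1.5,"z":-1.5,"twist":0}]'
python3 look.py w8;python3 -c "
from h import *
print(shift([512.5,23.8,50]))"
```

```text
time: 15.95
position: [513.7, 26.0, 73.0]
eef_rot: [2.729, 1.57, -0.089]
contact_force: [0.7, -0.1, 0.3]
width: 23.3
15.95 [[0.001, 0.318, -0.948, 513.698], [-0.0, -0.948, -0.318, 26.028], [-1.0, 0.0, -0.001, 72.984], [0.0, 0.0, 0.0, 1.0]] 23.307409812967954 [ 0.7 -0.1  0.3]
[22.9  1.7  1.8]
```

View pics/w8.png

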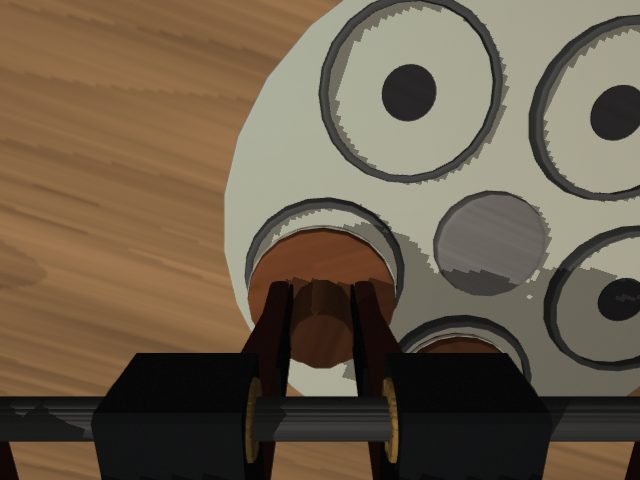

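```bash
python3 -m crank '[{"grip":10,"x":8,"y":0.3,"z":0.4,"twist":0},{"grip":10,"x":15,"y":0.6,"z":0.8,"twist":0},{"grip":10,"x":20,"y":0.6,"z":0.8,"twist":0},{"grip":10,"x":22.7,"y":0.6,"z":0.8,"twist":0},{"grip":10,"x":22.7,"y":0.6,"z":0.8,"twist":0},{"grip":10,"x":22.7,"y":0.6,"z":0.8,"twist":0},{"grip":50,"x":22.7,"y":0.6,"z":0.8,"twist":0},{"grip":50,"x":22.7,"y":0.6,"z":0.8,"twist":0},{"grip":50,"x":22.7,"y":0.6,"z":0.8,"twist":0},{"grip":50,"x":22.7,"y":0.6,"z":0.8,"twist":0}]'
python3 -m crank '[{"grip":50,"x":-15,"y":0,"z":0,"twist":0},{"grip":50,"x":-35,"y":0,"z":0,"twist":0},{"grip":50,"x":-60,"y":0,"z":0,"twist":0},{"grip":50,"x":-90,"y":-10,"z":8,"twist":0},{"grip":50,"x":-110,"y":-40,"z":25,"twist":0},{"grip":50,"x":-120,"y":-80,"z":45,"twist":0},{"grip":50,"x":-120,"y":-100,"z":50,"twist":0},{"grip":50,"x":-120,"y":-120,"z":50,"twist":0},{"grip":60,"x":-120,"y":-120,"z":50,"twist":0},{"grip":60,"x":-120,"y":-120,"z":50,"twist":0}]'
python3 look.py w9
```

```text
time: 17.25
position: [512.9, 25.2, 50.0]
eef_rot: [2.445, 1.571, -0.373]
contact_force: [0.5, 1.1, 0.4]
width: 49.8
time: 18.5
position: [427.7, 122.3, 170.4]
eef_rot: [2.225, 1.57, -0.593]
contact_force: [0.5, -0.8, 0.2]
width: 59.6
18.5 [[0.001, 0.318, -0.948, 427.701], [-0.0, -0.948, -0.318, 122.339], [-1.0, 0.001, -0.0, 170.35], [0.0, 0.0, 0.0, 1.0]] 59.6326395505376 [ 0.5 -0.8  0.2]
```

View pics/w9.png

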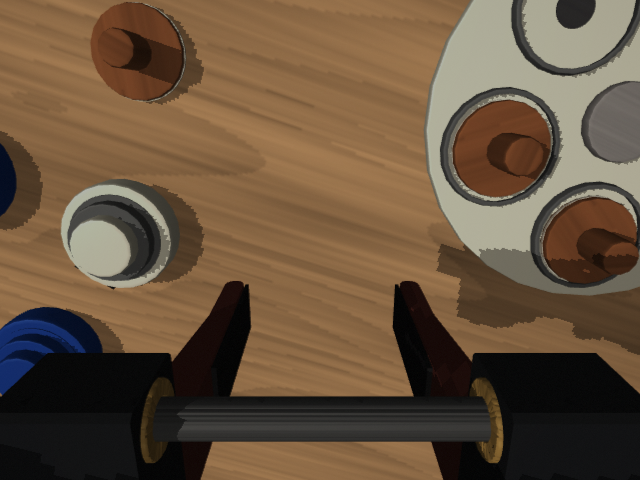

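```bash
python3 tgt.py 118 47 138 51.5; python3 -c "
from h import *
L=np.load('last.npz');T=L['T']
print('timer',dep('wrist',L['d'],98,248,T),ray('wrist',98,248,44,T)); print(shift([477,262,140]))"
```

```text
knob [494.2 277.5  42. ] disc [494.4 278.   10. ]
[ 155.1 -126.5 -112.5]
timer [361.7307885  263.61238955  49.75272143] [358.79028024 265.95439312  44.        ]
[  30.1 -117.   -91.1]
```

```bash
python3 -m crank '[{"grip":60,"x":0,"y":-15,"z":-12,"twist":0},{"grip":60,"x":0,"y":-45,"z":-36,"twist":0},{"grip":60,"x":5,"y":-75,"z":-60,"twist":0},{"grip":60,"x":15,"y":-105,"z":-82,"twist":0},{"grip":60,"x":25,"y":-122,"z":-92,"twist":0},{"grip":60,"x":30,"y":-127,"z":-96,"twist":0},{"grip":60,"x":30,"y":-127,"z":-96,"twist":0},{"grip":60,"x":30,"y":-127,"z":-96,"twist":0},{"grip":60,"x":30,"y":-127,"z":-96,"twist":0},{"grip":60,"x":30,"y":-127,"z":-96,"twist":0}]'
python3 look.py w10
```

```text
time: 19.8
position: [478.1, 273.5, 140.3]
eef_rot: [2.728, 1.57, -0.091]
contact_force: [-0.3, -0.2, 0.0]
width: 59.7
19.8 [[0.001, 0.318, -0.948, 478.146], [-0.0, -0.948, -0.318, 273.533], [-1.0, 0.0, -0.001, 140.313], [0.0, 0.0, 0.0, 1.0]] 59.73900156133282 [-0.3 -0.2  0. ]
```

View pics/w10.png

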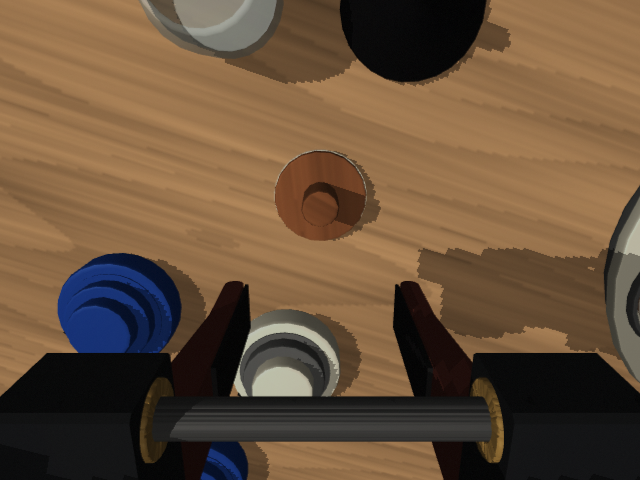

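```bash
python3 tgt.py 320 207.5 320.5 195.5
```

```text
knob [494.2 279.1  42. ] disc [494.7 279.1  10. ]
[125.3   0.  -17.1]
```

```bash
python3 -m crank '[{"grip":60,"x":15,"y":0,"z":-17,"twist":0},{"grip":60,"x":45,"y":0,"z":-17,"twist":0},{"grip":60,"x":75,"y":0,"z":-17,"twist":0},{"grip":60,"x":100,"y":0,"z":-17,"twist":0},{"grip":60,"x":116,"y":0,"z":-17,"twist":0},{"grip":60,"x":125,"y":0,"z":-17,"twist":0},{"grip":60,"x":125,"y":0,"z":-17,"twist":0},{"grip":60,"x":125,"y":0,"z":-17,"twist":0},{"grip":10,"x":125,"y":0,"z":-17,"twist":0},{"grip":10,"x":125,"y":0,"z":-17,"twist":0}]'
python3 -m crank '[{"grip":10,"x":0,"y":0,"z":0,"twist":0},{"grip":10,"x":0,"y":0,"z":0,"twist":0},{"grip":10,"x":0,"y":0,"z":0,"twist":0},{"grip":10,"x":-10,"y":0,"z":0,"twist":0},{"grip":10,"x":-40,"y":0,"z":0,"twist":0},{"grip":10,"x":-75,"y":0,"z":0,"twist":0},{"grip":10,"x":-110,"y":0,"z":0,"twist":0},{"grip":10,"x":-140,"y":0,"z":0,"twist":0},{"grip":10,"x":-155,"y":0,"z":0,"twist":0},{"grip":10,"x":-155,"y":0,"z":0,"twist":0}]'
python3 -c "
from h import *
print(shift([606.4,15.6,170]))"
```

```text
time: 21.1
position: [494.3, 279.5, 15.4]
eef_rot: [-3.107, 1.57, 0.359]
contact_force: [0.7, 0.2, 0.4]
width: 43.6
time: 22.35
position: [494.4, 279.6, 170.8]
eef_rot: [-3.087, 1.569, 0.379]
contact_force: [-0.0, -0.2, -1.1]
width: 23.4
[  0.8 285.9 -22.2]
```

```bash
python3 -m crank '[{"grip":10,"x":0,"y":20,"z":-2,"twist":0},{"grip":10,"x":0,"y":60,"z":-5,"twist":0},{"grip":10,"x":0,"y":105,"z":-8,"twist":0},{"grip":10,"x":0,"y":150,"z":-12,"twist":0},{"grip":10,"x":0,"y":195,"z":-15,"twist":0},{"grip":10,"x":0,"y":235,"z":-18,"twist":0},{"grip":10,"x":0,"y":265,"z":-21,"twist":0},{"grip":10,"x":0,"y":283,"z":-22,"twist":0},{"grip":10,"x":0,"y":285,"z":-22,"twist":0},{"grip":10,"x":0,"y":285,"z":-22,"twist":0}]'
python3 look.py w11; python3 -c "
from h import *
print(shift([606.4,15.6,72]))"
```

```text
time: 23.6
position: [605.0, 17.7, 169.6]
eef_rot: [-1.086, 1.57, 2.38]
contact_force: [0.1, 0.1, -0.2]
width: 23.5
23.6 [[-0.001, 0.32, -0.948, 605.033], [0.001, -0.948, -0.32, 17.668], [-1.0, -0.001, 0.0, 169.588], [0.0, 0.0, 0.0, 1.0]] 23.478031889067253 [ 0.1  0.1 -0.2]
[97.8  2.8 -0.5]
```

View pics/w11.png

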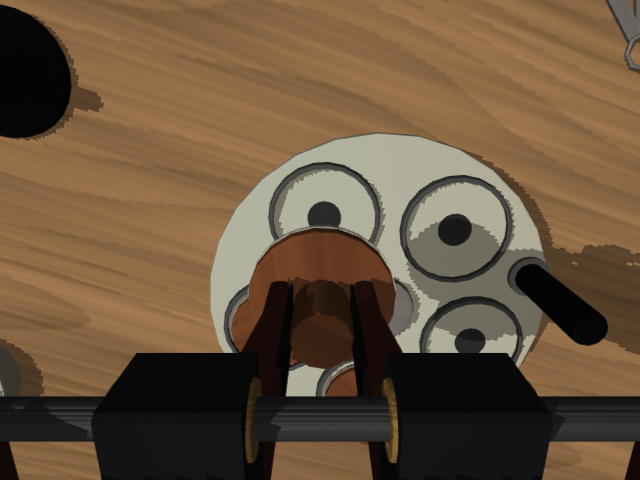

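```bash
python3 -m crank '[{"grip":10,"x":10,"y":2,"z":-1,"twist":0},{"grip":10,"x":35,"y":2,"z":-1,"twist":0},{"grip":10,"x":60,"y":2,"z":-1,"twist":0},{"grip":10,"x":80,"y":2,"z":-1,"twist":0},{"grip":10,"x":92,"y":2,"z":-1,"twist":0},{"grip":10,"x":97,"y":2,"z":-1,"twist":0},{"grip":10,"x":97,"y":2,"z":-1,"twist":0},{"grip":10,"x":97,"y":2,"z":-1,"twist":0},{"grip":10,"x":97,"y":2,"z":-1,"twist":0},{"grip":10,"x":97,"y":2,"z":-1,"twist":0}]'
python3 look.py w12;python3 -c "
from h import *
print(shift([606.4,15.6,50]))"
```

```text
time: 24.9
position: [607.4, 14.6, 73.3]
eef_rot: [2.702, 1.57, -0.116]
contact_force: [0.1, 0.3, -0.9]
width: 23.1
24.9 [[0.001, 0.318, -0.948, 607.372], [-0.0, -0.948, -0.318, 14.601], [-1.0, 0.0, -0.001, 73.315], [0.0, 0.0, 0.0, 1.0]] 23.088554917965666 [ 0.1  0.3 -0.9]
[23.3 -1.3  0.6]
```

View pics/w12.png

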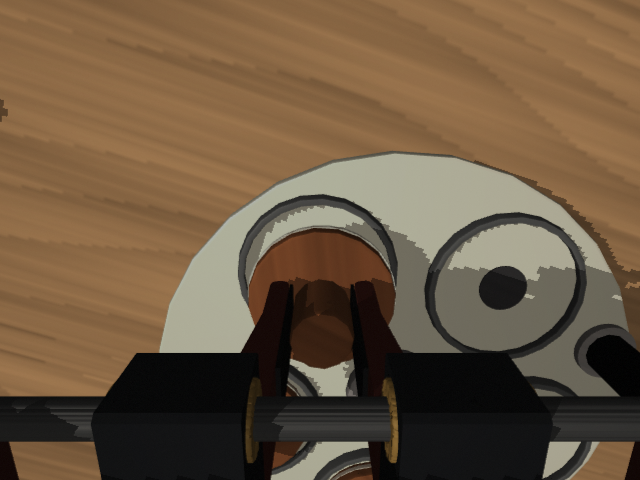

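```bash
python3 -m crank '[{"grip":10,"x":8,"y":-1,"z":0,"twist":0},{"grip":10,"x":15,"y":-2,"z":0,"twist":0},{"grip":10,"x":20,"y":-2,"z":0,"twist":0},{"grip":10,"x":23,"y":-2,"z":0,"twist":0},{"grip":10,"x":23,"y":-2,"z":0,"twist":0},{"grip":10,"x":23,"y":-2,"z":0,"twist":0},{"grip":50,"x":23,"y":-2,"z":0,"twist":0},{"grip":50,"x":23,"y":-2,"z":0,"twist":0},{"grip":50,"x":23,"y":-2,"z":0,"twist":0},{"grip":50,"x":23,"y":-2,"z":0,"twist":0}]'
python3 -m crank '[{"grip":50,"x":-15,"y":0,"z":0,"twist":0},{"grip":50,"x":-35,"y":0,"z":0,"twist":0},{"grip":50,"x":-60,"y":0,"z":0,"twist":0},{"grip":50,"x":-90,"y":0,"z":10,"twist":0},{"grip":50,"x":-120,"y":15,"z":35,"twist":0},{"grip":50,"x":-140,"y":40,"z":70,"twist":0},{"grip":50,"x":-150,"y":60,"z":95,"twist":0},{"grip":50,"x":-150,"y":70,"z":110,"twist":0},{"grip":60,"x":-150,"y":70,"z":110,"twist":0},{"grip":60,"x":-150,"y":70,"z":110,"twist":0}]'
python3 look.py w13
```

```text
time: 26.2
position: [606.6, 16.6, 49.9]
eef_rot: [2.938, 1.571, 0.121]
contact_force: [0.2, 0.0, -0.6]
width: 50.1
time: 27.45
position: [525.0, -83.5, 199.8]
eef_rot: [-1.972, 1.57, 1.495]
contact_force: [0.4, 0.7, 0.4]
width: 59.9
27.45 [[0.0, 0.319, -0.948, 524.971], [0.001, -0.948, -0.319, -83.479], [-1.0, -0.001, -0.0, 199.795], [0.0, 0.0, 0.0, 1.0]] 59.87953025741384 [0.4 0.7 0.4]
```

View pics/w13.png

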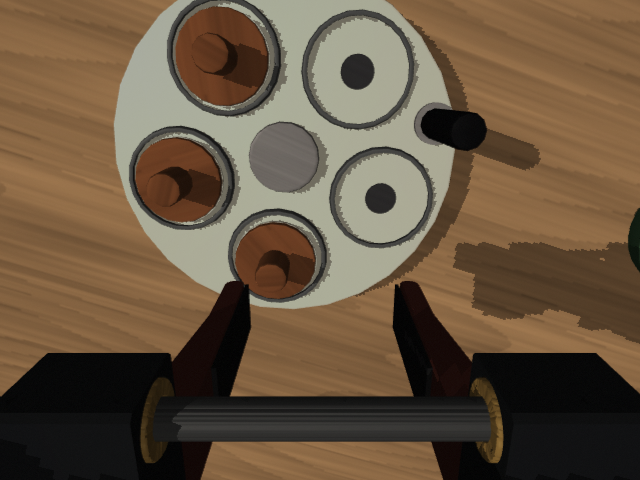

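Run:
```python
from h import *
p,d=camera('scene'); cv2.imwrite('pics/s13.png',p[:,:,::-1])
```

```text
(no output)
```

View pics/s13.png

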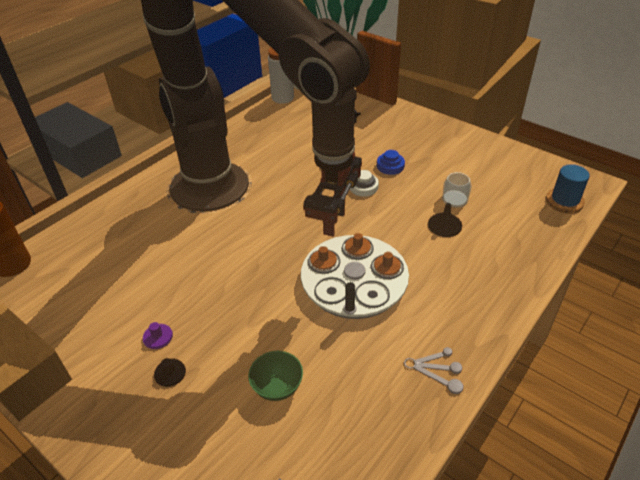

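Run:
```python
from wheel import *
s=get_state(); print(s['q'].round(3))
L=np.load('last.npz'); T=L['T']
pts=[ray('wrist',u,v,35,T) for u,v in [(357.5,71.5),(380.5,198)]]
print(np.round(pts,1)); P=ray('wrist',469,131.5,115,T); print('post',P, 'cap',ray('wrist',284,156.5,45,T))
print(proj('wrist',[612.1,-141.8,115],T)); print(shift([612.1,-141.8,150]))
```

```text
[ 0.43   0.313 -0.448  1.827  0.154  1.036 -1.322]
[[ 627.9  -76.4   35. ]
 [ 547.  -124.9   35. ]]
post [ 612.36340716 -141.83884715  115.        ] cap [555.26050686 -44.91630634  45.        ]
[468.74063877 131.93370344]
[ 49.5  83.3 -63.8]
```

```bash
python3 -m crank '[{"grip":60,"x":0,"y":10,"z":-8,"twist":8},{"grip":60,"x":5,"y":22,"z":-17,"twist":16},{"grip":60,"x":10,"y":36,"z":-27,"twist":25},{"grip":60,"x":18,"y":50,"z":-38,"twist":34},{"grip":60,"x":25,"y":62,"z":-48,"twist":43},{"grip":60,"x":32,"y":73,"z":-56,"twist":52},{"grip":60,"x":39,"y":80,"z":-61,"twist":61},{"grip":60,"x":45,"y":83.3,"z":-63.8,"twist":69},{"grip":60,"x":50,"y":83.3,"z":-63.8,"twist":76},{"grip":60,"x":50,"y":83.3,"z":-63.8,"twist":76}]'
python3 look.py w14; python3 -c "
from h import *
print(shift([612.2,-141.8,85]),get_state()['q'].round(2))"
```

```text
time: 28.8
position: [611.6, -142.1, 148.9]
eef_rot: [0.697, 1.569, 2.839]
contact_force: [0.4, 0.0, 0.5]
width: 60.0
28.8 [[-0.002, -0.842, -0.54, 611.595], [0.001, -0.54, 0.842, -142.149], [-1.0, 0.001, 0.001, 148.87], [0.0, 0.0, 0.0, 1.0]] 60.0400990538977 [0.4 0.  0.5]
[64.3 -0.7  0.1] [ 0.25  0.49 -0.13  1.66  0.07  1.   -2.48]
```

View pics/w14.png

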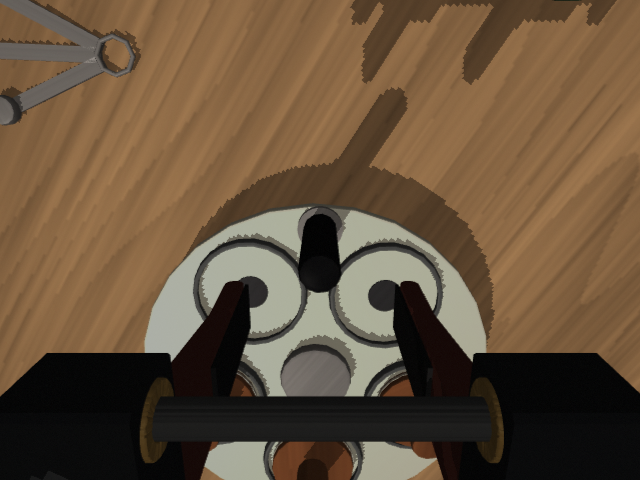

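```bash
python3 -m crank '[{"grip":60,"x":12,"y":-0.7,"z":0,"twist":0},{"grip":60,"x":28,"y":-0.7,"z":0,"twist":0},{"grip":60,"x":44,"y":-0.7,"z":0,"twist":0},{"grip":60,"x":57,"y":-0.7,"z":0,"twist":0},{"grip":60,"x":64,"y":-0.7,"z":0,"twist":0},{"grip":60,"x":64,"y":-0.7,"z":0,"twist":0},{"grip":10,"x":64,"y":-0.7,"z":0,"twist":0},{"grip":10,"x":64,"y":-0.7,"z":0,"twist":0},{"grip":10,"x":64,"y":-0.7,"z":0,"twist":0},{"grip":10,"x":64,"y":-0.7,"z":0,"twist":0}]'
cat > arc.py <<'E'
from h import *
import sys
# rows for circle: step deg per row, start from current pose about hub
H=np.array([554.1,-45.0]); st=float(sys.argv[1]); n=int(sys.argv[2])
s,T=pose(); v=T[:2,3]-H; r=np.hypot(*v); a=np.degrees(np.arctan2(v[1],v[0])); print('radius',r.round(1),'ang',a.round(1),'jaw',np.degrees(np.arctan2(T[1,1],T[0,1])).round(1),'q7',s['q'][6].round(2),s['width'],s['contact_force'].round(1),s['ft_torque'].round(2))
R=113.0
for k in range(1,n+1):
    t=np.radians(a+st*k); P=np.array([H[0]+R*np.cos(t),H[1]+R*np.sin(t),T[2,3]]); print(k,(T[:3,:3].T@(P-T[:3,3])).round(1)[1:],-st*k)
E
python3 arc.py 8 10
```

```text
time: 30.1
position: [612.3, -143.1, 86.2]
eef_rot: [-2.208, 1.57, -0.069]
contact_force: [5.3, 2.8, -1.3]
width: 23.3
radius 114.1 ang -59.3 jaw -147.5 q7 -2.49 23.279814653577734 [ 5.3  2.8 -1.3] [ 0.64 -1.   -0.  ]
1 [-15.8   1.6] -8.0
2 [-31.3   4.4] -16.0
3 [-46.3   9.3] -24.0
4 [-60.4  16.3] -32.0
5 [-73.5  25.1] -40.0
6 [-85.2  35.7] -48.0
7 [-95.3  47.8] -56.0
8 [-103.6   61.1] -64.0
9 [-110.    75.6] -72.0
10 [-114.3   90.7] -80.0
```

```bash
python3 -m crank '[{"grip":10,"x":0,"y":-8,"z":0.5,"twist":-4},{"grip":10,"x":0,"y":-23.5,"z":3,"twist":-12},{"grip":10,"x":0,"y":-39,"z":6.8,"twist":-20},{"grip":10,"x":0,"y":-53.5,"z":12.6,"twist":-28},{"grip":10,"x":0,"y":-67,"z":20.5,"twist":-36},{"grip":10,"x":0,"y":-79.5,"z":30.2,"twist":-44},{"grip":10,"x":0,"y":-90.5,"z":41.6,"twist":-52},{"grip":10,"x":0,"y":-99.7,"z":54.3,"twist":-60},{"grip":10,"x":0,"y":-107,"z":68.2,"twist":-68},{"grip":10,"x":0,"y":-110,"z":75.6,"twist":-72}]'
python3 arc.py 8 10
```

```text
time: 31.35
position: [666.1, -19.2, 86.3]
eef_rot: [3.059, 1.567, 0.175]
contact_force: [6.9, -0.1, -4.5]
width: 21.3
radius 115.0 ang 12.9 jaw -75.2 q7 -1.6 21.307078906752388 [ 6.9 -0.1 -4.5] [-0.08 -1.44 -0.04]
1 [-15.8   2.5] -8.0
2 [-31.3   5.3] -16.0
3 [-46.3  10.2] -24.0
4 [-60.5  17.2] -32.0
5 [-73.5  26. ] -40.0
6 [-85.2  36.6] -48.0
7 [-95.3  48.7] -56.0
8 [-103.6   62.1] -64.0
9 [-110.    76.5] -72.0
10 [-114.3   91.7] -80.0
```

```bash
python3 -m crank '[{"grip":10,"x":0,"y":-8,"z":0.5,"twist":-4},{"grip":10,"x":0,"y":-23.5,"z":3,"twist":-12},{"grip":10,"x":0,"y":-39,"z":7,"twist":-20},{"grip":10,"x":0,"y":-53.5,"z":13,"twist":-28},{"grip":10,"x":0,"y":-67,"z":21,"twist":-36},{"grip":10,"x":0,"y":-79.5,"z":31,"twist":-44},{"grip":10,"x":0,"y":-90.5,"z":42.2,"twist":-52},{"grip":10,"x":0,"y":-99.7,"z":55,"twist":-60},{"grip":10,"x":0,"y":-107,"z":69,"twist":-68},{"grip":10,"x":0,"y":-110,"z":76.3,"twist":-72}]'
python3 arc.py 8 1; python3 look.py w15
python3 - <<'E'
from h import *
p,d=camera('top'); cv2.imwrite('pics/t15.png',cv2.resize(p[120:270,230:420,::-1],None,fx=4,fy=4))
E
```

```text
time: 32.6
position: [563.1, 70.3, 86.2]
eef_rot: [2.617, 1.566, 0.992]
contact_force: [5.3, 8.4, -6.7]
width: 21.4
radius 115.7 ang 85.5 jaw -3.1 q7 -0.7 21.442947554251884 [ 5.3  8.4 -6.7] [ 1.56 -0.94  0.21]
1 [-15.8   3.4] -8.0
32.6 [[0.003, 0.999, -0.054, 563.126], [0.004, -0.054, -0.999, 70.332], [-1.0, 0.003, -0.004, 86.238], [0.0, 0.0, 0.0, 1.0]] 21.442947554251884 [ 5.3  8.4 -6.7]
```

View pics/w15.png

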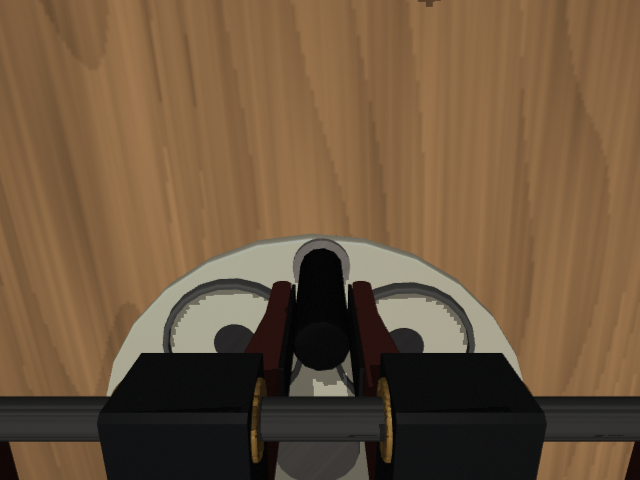

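View pics/t15.png

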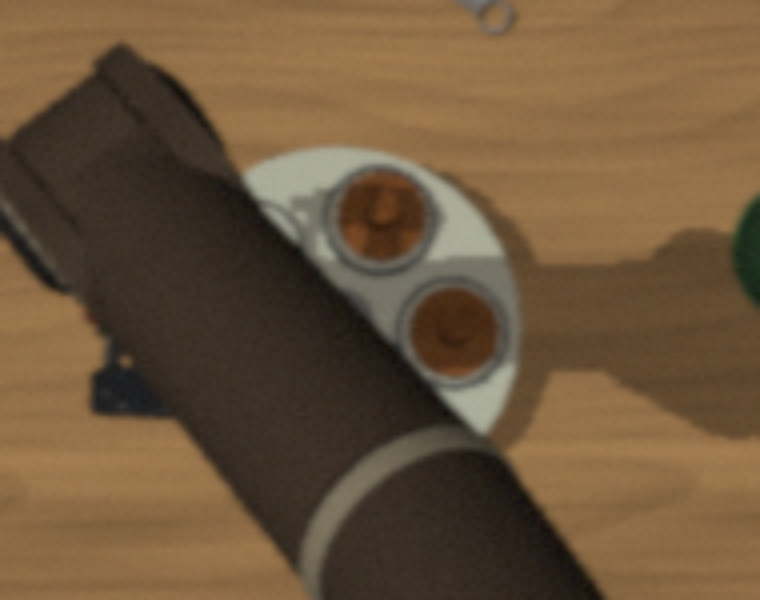

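```bash
python3 -m crank '[{"grip":10,"x":0,"y":-8,"z":-0.5,"twist":-4},{"grip":10,"x":0,"y":-23.5,"z":1.5,"twist":-12},{"grip":10,"x":0,"y":-39,"z":5.5,"twist":-20},{"grip":10,"x":0,"y":-53.5,"z":11.5,"twist":-28},{"grip":10,"x":0,"y":-67,"z":19.5,"twist":-36},{"grip":10,"x":0,"y":-79.5,"z":29.2,"twist":-44},{"grip":10,"x":0,"y":-90.5,"z":40.5,"twist":-52},{"grip":10,"x":0,"y":-99.7,"z":53.5,"twist":-60},{"grip":10,"x":0,"y":-107,"z":67.3,"twist":-68},{"grip":10,"x":0,"y":-109.5,"z":74.5,"twist":-72}]'
python3 arc.py 8 1
```

```text
time: 33.95
position: [448.1, 0.2, 86.1]
eef_rot: [2.117, 1.569, 1.747]
contact_force: [-2.4, 5.4, 1.0]
width: 21.5
radius 115.2 ang 156.9 jaw 68.8 q7 0.46 21.480896437726756 [-2.4  5.4  1. ] [1.17 0.47 0.25]
1 [-15.8   2.8] -8.0
```

```bash
python3 -m crank '[{"grip":10,"x":0,"y":-8,"z":0,"twist":-4},{"grip":10,"x":0,"y":-23.5,"z":2.5,"twist":-12},{"grip":10,"x":0,"y":-39,"z":6.5,"twist":-20},{"grip":10,"x":0,"y":-53.5,"z":12.3,"twist":-28},{"grip":10,"x":0,"y":-67,"z":20.3,"twist":-36},{"grip":10,"x":0,"y":-79.5,"z":30,"twist":-44},{"grip":10,"x":0,"y":-90.5,"z":41.3,"twist":-52},{"grip":10,"x":0,"y":-99.7,"z":54.2,"twist":-60},{"grip":10,"x":0,"y":-107,"z":68,"twist":-68},{"grip":10,"x":0,"y":-110,"z":75.4,"twist":-72}]'
python3 arc.py 8 1
```

```text
time: 35.2
position: [478.8, -130.9, 86.1]
eef_rot: [1.913, 1.57, 2.798]
contact_force: [-2.6, 2.1, 5.8]
width: 21.3
radius 114.3 ang -131.2 jaw 140.7 q7 1.81 21.342839367968843 [-2.6  2.1  5.8] [0.4  0.57 0.22]
1 [-15.8   1.8] -8.0
```

```bash
python3 -m crank '[{"grip":60,"x":0,"y":0,"z":0,"twist":0},{"grip":60,"x":0,"y":0,"z":0,"twist":0},{"grip":60,"x":-15,"y":0,"z":0,"twist":0},{"grip":60,"x":-35,"y":0,"z":0,"twist":8},{"grip":60,"x":-50,"y":0,"z":0,"twist":18},{"grip":60,"x":-60,"y":0,"z":0,"twist":28},{"grip":60,"x":-60,"y":0,"z":0,"twist":38},{"grip":60,"x":-60,"y":0,"z":0,"twist":48},{"grip":60,"x":-60,"y":0,"z":0,"twist":58},{"grip":60,"x":-60,"y":0,"z":0,"twist":68}]'
python3 -m crank '[{"grip":60,"x":0,"y":0,"z":0,"twist":10},{"grip":60,"x":0,"y":0,"z":0,"twist":20},{"grip":60,"x":0,"y":0,"z":0,"twist":30},{"grip":60,"x":0,"y":0,"z":0,"twist":40},{"grip":60,"x":0,"y":0,"z":0,"twist":50},{"grip":60,"x":0,"y":0,"z":0,"twist":60},{"grip":60,"x":0,"y":0,"z":0,"twist":70},{"grip":60,"x":0,"y":0,"z":0,"twist":80},{"grip":60,"x":0,"y":0,"z":0,"twist":90},{"grip":60,"x":0,"y":0,"z":0,"twist":100}]'
python3 -m crank '[{"grip":60,"x":0,"y":0,"z":0,"twist":6},{"grip":60,"x":0,"y":0,"z":0,"twist":12},{"grip":60,"x":0,"y":0,"z":0,"twist":12},{"grip":60,"x":0,"y":0,"z":0,"twist":12},{"grip":60,"x":0,"y":0,"z":0,"twist":12},{"grip":60,"x":0,"y":0,"z":0,"twist":12},{"grip":60,"x":0,"y":0,"z":0,"twist":12},{"grip":60,"x":0,"y":0,"z":0,"twist":12},{"grip":60,"x":0,"y":0,"z":0,"twist":12},{"grip":60,"x":0,"y":0,"z":0,"twist":12}]'
python3 arc.py 8 1; python3 look.py w16
```

```text
time: 36.45
position: [479.0, -130.3, 147.1]
eef_rot: [-0.231, 1.569, -0.541]
contact_force: [0.5, 0.2, -0.1]
width: 59.8
time: 37.7
position: [479.2, -130.0, 147.1]
eef_rot: [1.96, 1.569, -0.096]
contact_force: [-0.9, 0.5, 0.3]
width: 60.2
time: 38.95
position: [478.8, -130.7, 145.9]
eef_rot: [0.228, 1.571, -2.031]
contact_force: [-0.2, -0.5, -0.0]
width: 59.7
radius 114.0 ang -131.3 jaw -39.4 q7 -0.81 59.6879305083993 [-0.2 -0.5 -0. ] [-0.03  0.01  0.01]
1 [15.8 -1.6] -8.0
38.95 [[-0.0, 0.772, -0.635, 478.838], [-0.0, -0.635, -0.772, -130.67], [-1.0, 0.0, 0.0, 145.933], [0.0, 0.0, 0.0, 1.0]] 59.6879305083993 [-0.2 -0.5 -0. ]
```

View pics/w16.png

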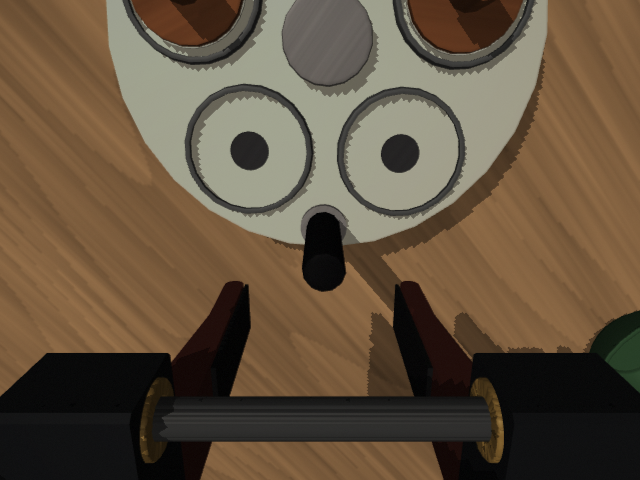

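```bash
python3 -m crank '[{"grip":60,"x":12,"y":0.7,"z":0,"twist":0},{"grip":60,"x":28,"y":0.7,"z":0,"twist":0},{"grip":60,"x":44,"y":0.7,"z":0,"twist":0},{"grip":60,"x":55,"y":0.7,"z":0,"twist":0},{"grip":60,"x":60,"y":0.7,"z":0,"twist":0},{"grip":60,"x":60,"y":0.7,"z":0,"twist":0},{"grip":10,"x":60,"y":0.7,"z":0,"twist":0},{"grip":10,"x":60,"y":0.7,"z":0,"twist":0},{"grip":10,"x":60,"y":0.7,"z":0,"twist":0},{"grip":10,"x":60,"y":0.7,"z":0,"twist":0}]'
python3 arc.py 8 1
python3 -m crank '[{"grip":10,"x":0,"y":8,"z":0,"twist":-4},{"grip":10,"x":0,"y":23.5,"z":-2.5,"twist":-12},{"grip":10,"x":0,"y":39,"z":-6.5,"twist":-20},{"grip":10,"x":0,"y":53.5,"z":-12.3,"twist":-28},{"grip":10,"x":0,"y":67,"z":-20.3,"twist":-36},{"grip":10,"x":0,"y":79.5,"z":-30,"twist":-44},{"grip":10,"x":0,"y":90.5,"z":-41.3,"twist":-52},{"grip":10,"x":0,"y":99.7,"z":-54.2,"twist":-60},{"grip":10,"x":0,"y":107,"z":-68,"twist":-68},{"grip":10,"x":0,"y":110,"z":-75.4,"twist":-72}]'
python3 arc.py 3 10
```

```text
time: 40.25
position: [479.4, -131.2, 86.1]
eef_rot: [1.518, 1.57, -0.741]
contact_force: [0.3, -0.1, 0.1]
width: 23.6
radius 114.0 ang -130.9 jaw -39.5 q7 -0.89 23.635565172398955 [ 0.3 -0.1  0.1] [-0.01 -0.   -0.  ]
1 [15.8 -1.7] -8.0
time: 41.5
position: [613.0, -142.4, 86.2]
eef_rot: [1.886, 1.57, 0.886]
contact_force: [-1.1, 0.7, 3.3]
width: 21.7
radius 113.8 ang -58.8 jaw 32.7 q7 0.2 21.664367998224453 [-1.1  0.7  3.3] [ 0.05  0.15 -0.14]
1 [ 5.9 -0.8] -3.0
2 [11.8 -1.1] -6.0
3 [17.7 -1.7] -9.0
4 [23.6 -2.6] -12.0
5 [29.4 -3.8] -15.0
6 [35.1 -5.4] -18.0
7 [40.7 -7.2] -21.0
8 [46.2 -9.3] -24.0
9 [ 51.6 -11.7] -27.0
10 [ 56.9 -14.4] -30.0
```

```bash
python3 -m crank '[{"grip":10,"x":0,"y":2,"z":0,"twist":-1},{"grip":10,"x":0,"y":5.9,"z":-0.3,"twist":-3},{"grip":10,"x":0,"y":9.8,"z":-0.6,"twist":-5},{"grip":10,"x":0,"y":13.8,"z":-1,"twist":-7},{"grip":10,"x":0,"y":17.7,"z":-1.5,"twist":-9},{"grip":10,"x":0,"y":21.6,"z":-2.1,"twist":-11},{"grip":10,"x":0,"y":25.5,"z":-2.8,"twist":-13},{"grip":10,"x":0,"y":27.5,"z":-3.2,"twist":-14},{"grip":10,"x":0,"y":27.5,"z":-3.2,"twist":-14},{"grip":10,"x":0,"y":27.5,"z":-3.2,"twist":-14}]'
python3 arc.py 2 1
python3 -m crank '[{"grip":10,"x":0,"y":1,"z":0,"twist":-0.5},{"grip":10,"x":0,"y":2,"z":0,"twist":-1},{"grip":10,"x":0,"y":3,"z":-0.1,"twist":-1.5},{"grip":10,"x":0,"y":4,"z":-0.1,"twist":-2},{"grip":10,"x":0,"y":5,"z":-0.2,"twist":-2.5},{"grip":10,"x":0,"y":6,"z":-0.3,"twist":-3},{"grip":10,"x":0,"y":7,"z":-0.4,"twist":-3.5},{"grip":10,"x":0,"y":8,"z":-0.5,"twist":-4},{"grip":10,"x":0,"y":8,"z":-0.5,"twist":-4},{"grip":10,"x":0,"y":8,"z":-0.5,"twist":-4}]'
python3 arc.py 2 1
```

```text
time: 42.75
position: [634.7, -125.4, 86.2]
eef_rot: [0.619, 1.569, -0.139]
contact_force: [4.7, -2.6, 1.2]
width: 21.4
radius 113.8 ang -44.9 jaw 46.6 q7 0.39 21.440053303013194 [ 4.7 -2.6  1.2] [-0.7  -1.15 -0.18]
1 [ 4.  -0.8] -2.0
time: 44.0
position: [637.6, -122.0, 86.1]
eef_rot: [-1.465, 1.566, -2.154]
contact_force: [-5.1, -8.5, 8.5]
width: 21.5
radius 113.6 ang -42.7 jaw 50.5 q7 0.45 21.476127728685768 [-5.1 -8.5  8.5] [-1.74  0.56 -0.16]
1 [ 4.  -0.4] -2.0
```

```bash
python3 -m crank '[{"grip":10,"x":0,"y":1,"z":0,"twist":0},{"grip":10,"x":0,"y":2,"z":0,"twist":0},{"grip":10,"x":0,"y":3,"z":0,"twist":0},{"grip":10,"x":0,"y":3,"z":0,"twist":0},{"grip":10,"x":0,"y":3,"z":0,"twist":0},{"grip":10,"x":0,"y":3,"z":0,"twist":0},{"grip":10,"x":0,"y":3,"z":0,"twist":0},{"grip":10,"x":0,"y":3,"z":0,"twist":0},{"grip":10,"x":0,"y":3,"z":0,"twist":0},{"grip":10,"x":0,"y":3,"z":0,"twist":0}]'
python3 arc.py 2 1
```

```text
time: 45.25
position: [637.6, -121.9, 86.0]
eef_rot: [-1.61, 1.561, -2.301]
contact_force: [-11.2, -13.2, 14.9]
width: 21.3
radius 113.5 ang -42.7 jaw 50.4 q7 0.44 21.32248126402183 [-11.2 -13.2  14.9] [-2.64  2.21 -0.11]
1 [ 4.  -0.4] -2.0
```

```bash
python3 -m crank '[{"grip":60,"x":0,"y":0,"z":0,"twist":0},{"grip":60,"x":0,"y":0,"z":0,"twist":0},{"grip":60,"x":0,"y":-3,"z":0,"twist":0},{"grip":60,"x":0,"y":-5,"z":0,"twist":0},{"grip":60,"x":-20,"y":-5,"z":0,"twist":0},{"grip":60,"x":-50,"y":-5,"z":0,"twist":0},{"grip":60,"x":-80,"y":-5,"z":0,"twist":0},{"grip":60,"x":-110,"y":-5,"z":0,"twist":0},{"grip":60,"x":-130,"y":-5,"z":0,"twist":0},{"grip":60,"x":-130,"y":-5,"z":0,"twist":0}]'
python3 look.py w17; python3 -c "
from h import *
print(shift([362,262,200]))"
```

```text
time: 46.5
position: [638.3, -120.4, 217.9]
eef_rot: [0.504, 1.568, -0.185]
contact_force: [0.6, -1.0, -0.5]
width: 59.8
46.5 [[0.003, 0.635, 0.772, 638.339], [-0.001, 0.772, -0.635, -120.363], [-1.0, 0.001, 0.003, 217.949], [0.0, 0.0, 0.0, 1.0]] 59.79033121940934 [ 0.6 -1.  -0.5]
[  15.9  120.4 -456. ]
```

View pics/w17.png

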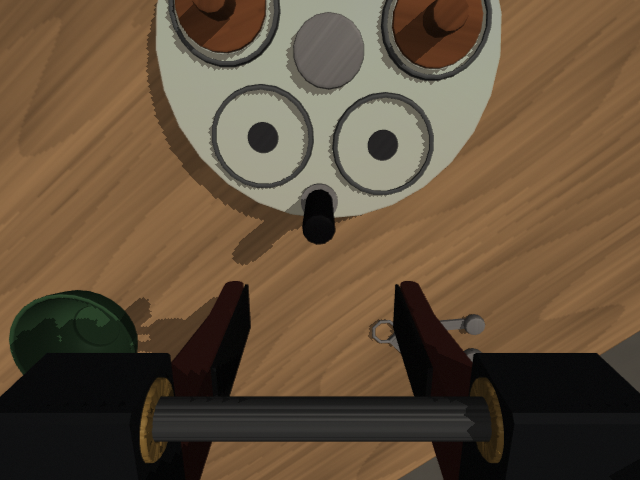

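```bash
python3 -m crank '[{"grip":0,"x":0,"y":7,"z":-25,"twist":0},{"grip":0,"x":0,"y":20,"z":-75,"twist":0},{"grip":0,"x":0,"y":34,"z":-125,"twist":0},{"grip":0,"x":0,"y":48,"z":-178,"twist":0},{"grip":0,"x":0,"y":62,"z":-230,"twist":0},{"grip":0,"x":10,"y":77,"z":-285,"twist":0},{"grip":0,"x":22,"y":91,"z":-338,"twist":0},{"grip":0,"x":35,"y":106,"z":-390,"twist":0},{"grip":0,"x":45,"y":115,"z":-425,"twist":0},{"grip":0,"x":48,"y":118.8,"z":-438.5,"twist":0}]'
python3 look.py w18
python3 - <<'E'
from h import *
p,d=camera('top'); cv2.imwrite('pics/t18.png',p[:,:,::-1])
E
```

```text
time: 47.8
position: [372.5, 250.5, 166.9]
eef_rot: [-2.041, 1.569, -2.726]
contact_force: [-0.4, -0.5, -0.4]
width: 0.2
47.8 [[-0.002, 0.633, 0.774, 372.503], [-0.001, 0.774, -0.633, 250.48], [-1.0, -0.002, -0.001, 166.858], [0.0, 0.0, 0.0, 1.0]] 0.1827103143446119 [-0.4 -0.5 -0.4]
```

View pics/w18.png

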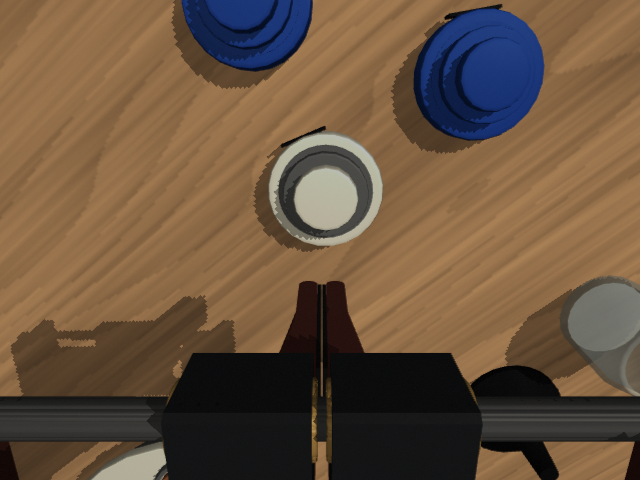

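View pics/t18.png

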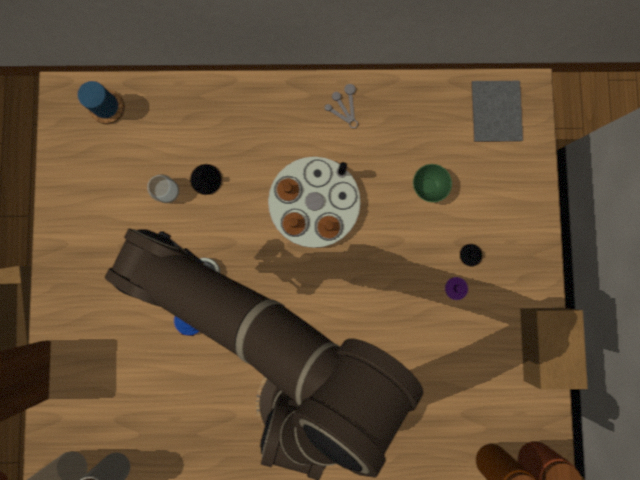

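Run:
```python
from h import *
L=np.load('last.npz'); T=L['T']; d=L['d']
P=np.array([dep('wrist',d,326+i,198+j,T) for i in range(-12,13,4) for j in range(-12,13,4)])
z=np.median(P[:,2]); print('btn z',z, P[:,2].min(),P[:,2].max()); B=ray('wrist',326,198,z,T); print(B, shift([B[0],B[1],z]))
for u,v in [(290,175),(375,180),(325,240)]: print(dep('wrist',d,u,v,T).round(1))
r=[ray('wrist',u,198,z,T) for u in (294,358)]; print('diam',np.linalg.norm(r[0]-r[1]))
```

```text
btn z 48.880821993369864 47.36967885464037 50.1187746211865
[360.2202439  263.84097878  48.88082199] [118.5   2.3 -19. ]
[334.4 253.3  36.8]
[376.4 295.9  25.7]
[388.5 240.2  26.7]
diam 42.57101250612793
```

```bash
python3 -m crank '[{"grip":0,"x":10,"y":1,"z":-8,"twist":0},{"grip":0,"x":35,"y":2.3,"z":-19,"twist":0},{"grip":0,"x":65,"y":2.3,"z":-19,"twist":0},{"grip":0,"x":90,"y":2.3,"z":-19,"twist":0},{"grip":0,"x":107,"y":2.3,"z":-19,"twist":0},{"grip":0,"x":113,"y":2.3,"z":-19,"twist":0},{"grip":0,"x":113,"y":2.3,"z":-19,"twist":0},{"grip":0,"x":113,"y":2.3,"z":-19,"twist":0},{"grip":0,"x":113,"y":2.3,"z":-19,"twist":0},{"grip":0,"x":113,"y":2.3,"z":-19,"twist":0}]'
python3 -m crank '[{"grip":0,"x":2,"y":0,"z":0,"twist":0},{"grip":0,"x":4,"y":0,"z":0,"twist":0},{"grip":0,"x":6,"y":0,"z":0,"twist":0},{"grip":0,"x":8,"y":0,"z":0,"twist":0},{"grip":0,"x":10,"y":0,"z":0,"twist":0},{"grip":0,"x":12,"y":0,"z":0,"twist":0},{"grip":0,"x":13,"y":0,"z":0,"twist":0},{"grip":0,"x":13,"y":0,"z":0,"twist":0},{"grip":0,"x":13,"y":0,"z":0,"twist":0},{"grip":0,"x":13,"y":0,"z":0,"twist":0}]'
```

```text
time: 49.15
position: [361.5, 263.6, 55.3]
eef_rot: [0.911, 1.57, 0.223]
contact_force: [0.2, 1.0, -0.4]
width: 0.3
time: 50.4
position: [361.2, 263.5, 42.0]
eef_rot: [-0.113, 1.571, -0.802]
contact_force: [-0.4, -0.5, 2.7]
width: 0.5
```

```bash
python3 -m crank '[{"grip":0,"x":1,"y":0,"z":0,"twist":0},{"grip":0,"x":2,"y":0,"z":0,"twist":0},{"grip":0,"x":3,"y":0,"z":0,"twist":0},{"grip":0,"x":4,"y":0,"z":0,"twist":0},{"grip":0,"x":5,"y":0,"z":0,"twist":0},{"grip":0,"x":5,"y":0,"z":0,"twist":0},{"grip":0,"x":5,"y":0,"z":0,"twist":0},{"grip":0,"x":5,"y":0,"z":0,"twist":0},{"grip":0,"x":5,"y":0,"z":0,"twist":0},{"grip":0,"x":5,"y":0,"z":0,"twist":0}]'
```

```text
time: 51.65
position: [361.4, 263.7, 39.4]
eef_rot: [-0.0, 1.567, -0.688]
contact_force: [-9.9, -9.9, 48.1]
width: 0.2
```

```bash
python3 -m crank '[{"grip":0,"x":-5,"y":0,"z":0,"twist":0},{"grip":0,"x":-20,"y":0,"z":0,"twist":0},{"grip":0,"x":-50,"y":0,"z":0,"twist":0},{"grip":0,"x":-80,"y":0,"z":0,"twist":0},{"grip":0,"x":-110,"y":0,"z":0,"twist":0},{"grip":0,"x":-140,"y":0,"z":20,"twist":0},{"grip":0,"x":-160,"y":-10,"z":70,"twist":0},{"grip":0,"x":-180,"y":-20,"z":120,"twist":0},{"grip":0,"x":-190,"y":-30,"z":150,"twist":0},{"grip":0,"x":-190,"y":-30,"z":150,"twist":0}]'
python3 look.py w19
python3 - <<'E'
from h import *
for n in('top','scene'):
    p,d=camera(n); c=p[120:300,180:420] if n=='top' else p[140:400,230:480]
    cv2.imwrite(f'pics/{n}19.png',cv2.resize(c[:,:,::-1],None,fx=3 if n=='top' else 2.3,fy=3 if n=='top' else 2.3))
E
```

```text
time: 52.9
position: [459.5, 142.9, 227.5]
eef_rot: [1.262, 1.57, 0.569]
contact_force: [-0.7, 0.1, 0.0]
width: 0.7
52.9 [[0.001, 0.639, 0.769, 459.509], [0.0, 0.769, -0.639, 142.87], [-1.0, 0.001, 0.0, 227.505], [0.0, 0.0, 0.0, 1.0]] 0.6761559317257609 [-0.7  0.1  0. ]
```

View pics/w19.png

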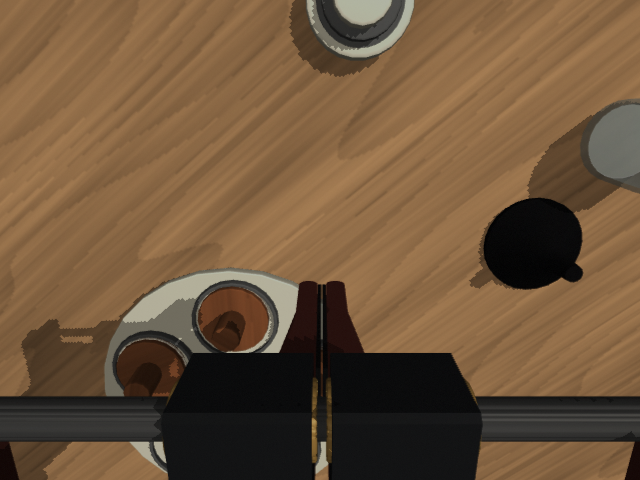

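View pics/top19.png

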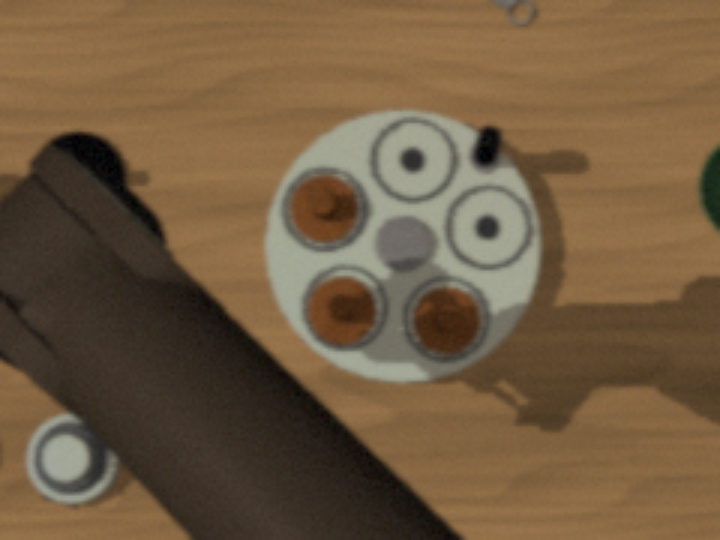

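View pics/scene19.png

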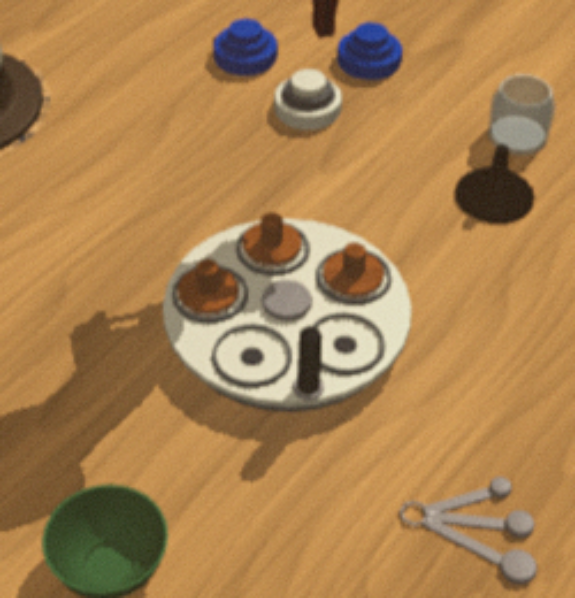

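Run:
```python
from h import *
H=np.array([554.1,-46.5])
a=[]
for u,v in [(180+413/3,120+159/3),(180+488/3,120+228/3)]:
    P=ray('top',u,v,35); a.append(np.degrees(np.arctan2(P[1]-H[1],P[0]-H[0]))); print(P.round(1),np.hypot(*(P[:2]-H)).round(1))
print('post angle',np.mean(a))
p,d=camera('scene'); C=cloud('scene',d)
a=[]
A=np.radians(-42.7)
for k in (2,3,4):
    t=A+np.radians(36+72*(k-1)); c=np.array([554.1+80*np.cos(t),-45+80*np.sin(t)])
    r=np.hypot(C[...,0]-c[0],C[...,1]-c[1]); brown=(p[...,0].astype(int)>p[...,2]*1.8)
    m=(r<31)&(r>15)&brown&(C[...,2]<60)&(C[...,2]>30); X=C[m]
    G=np.c_[X[:,:2]-c,np.ones(len(X))]; s=np.linalg.lstsq(G,X[:,2],rcond=None)[0]; print(k,len(X),'z',s[2].round(1),'tilt deg',np.degrees(np.hypot(s[0],s[1])).round(1))
```

```text
[634.2 -56.9  35. ] 80.8
[ 568.5 -125.7   35. ] 80.5
post angle -43.529322062445175
2 241 z 44.8 tilt deg 0.4
3 225 z 44.9 tilt deg 0.9
4 249 z 44.6 tilt deg 0.3
```

Run:
```python
from wheel import *
im=cv2.imread('pics/w17.png'); g=cv2.cvtColor(im,cv2.COLOR_BGR2GRAY)
T=np.array([[0.003,0.635,0.772,638.339],[-0.001,0.772,-0.635,-120.363],[-1,0.001,0.003,217.949],[0,0,0,1]])
pts=[]
for u,v in [(262,137),(382,145)]:
    w=g[v-25:v+25,u-25:u+25]<85; ys,xs=np.nonzero(w); c=(u-25+xs.mean(),v-25+ys.mean()); pts.append(ray('wrist',*c,35,T)); print(c,len(xs))
cap=ray('wrist',328.5,50.5,45,T); print(np.round(pts,1),cap)
P=np.mean(pts,0)
for h in ([554.1,-45],cap[:2]): print(np.degrees(np.arctan2(P[1]-h[1],P[0]-h[0])))
d=pts[0]-pts[1]; print('chord dir -> post ang',np.degrees(np.arctan2(d[1],d[0])), np.linalg.norm(d))
im=cv2.imread('pics/w13.png'); g=cv2.cvtColor(im,cv2.COLOR_BGR2GRAY)
T=np.array([[0,.319,-.948,524.971],[.001,-.948,-.319,-83.479],[-1,-.001,0,199.795],[0,0,0,1]])
q=[]
for u,v in [(357,71),(380,198)]:
    w=g[v-25:v+25,u-25:u+25]<85; ys,xs=np.nonzero(w); q.append(ray('wrist',u-25+xs.mean(),v-25+ys.mean(),35,T))
P=np.mean(q,0); print(np.degrees(np.arctan2(P[1]+45,P[0]-554.1))); d=q[0]-q[1]; print(np.degrees(np.arctan2(d[1],d[0])))
```

```text
(np.float64(262.5256756756757), np.float64(137.0554054054054)) 740
(np.float64(382.3013698630137), np.float64(144.5917808219178)) 730
[[ 569.4 -123.4   35. ]
 [ 633.7  -54.4   35. ]] [554.14365864 -44.4982      45.        ]
-42.788292628973196
-43.139240817173025
chord dir -> post ang -133.01994983590512 94.3592466014362
-59.239425759144694
30.897569284226236
```

```bash
python3 -c "
from rig import *
print(sign_off())"
```

```text
the job is handed in; nothing more can be done
None
```

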